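# Fetch the red relay from under the lid of the parts box

### The arm

A 6-joint arm with a two-finger parallel gripper is mounted at the origin on the work surface. World frame = base frame: x ahead of the robot, y to its left, z up, the work surface at z = 0. Lengths are in m, angles in degrees, forces in N, time in s.
With the tool pointing down it reaches from about 0.25 to 0.725 m from the base axis. Payload 9.7 kg.
Tool frame: the origin (TCP) lies at the very end of the fingers, on their centre line; the grasp point (between the pads) lies 19 mm behind it; z points along the fingers, y is the line along which they close (so a half turn about z gives the same grasp; the last joint's range is limited). The gripper opens to 85 mm and grips with 20 to 120 N. Pads are 22 mm wide; open, the fingers measure 114 mm over their backs; the gripper's body (76 mm by 85 mm) begins 54 mm behind the grasp point. The pads swing forward as they close: fully open they stand 13 mm farther back than shut.
Start: joints at [-73.51, 4.979, 10.078, 95.1, 0, 90], TCP at [0.156, -0.527, 0.207] pointing down, gripper open.
Joint ranges: [-179.16, 179.16], [-48.56, 103.87], [-65.8, 70.77], [-126.05, 130.52], [-82.76, 87.17], [-180, 180]. Speed limits (degrees/s): [127.2, 127.2, 147.25, 180, 180, 180].

### API

Orientations are given as [roll, pitch, yaw] about the fixed x, y, z axes, in that order (R = Rz(yaw) Ry(pitch) Rx(roll)).
In Python, from workcell import bot gives the robot as it stands.
- The arm moves only by the tool step_arm, never from a script. Its argument "targets" is a list of rows, each a list of 3 entries, a list of its own where there are three numbers: the opening, from 0 (shut) to 1 (fully open), then the shift along the world's x, y, z in mm, then the turn, a rotation vector about the world's x, y, z in rad. In form: [[grip, [tx, ty, tz], [wx, wy, wz]], ...]. A call has 1 to 8 rows; each row is the pose to reach, as a shift and turn from the pose commanded when the call began; what a row does not reach only later rows make up. A row lasts 1/10 s, in which the tool goes at most 50 mm and 8.59 degrees, less where a joint would pass 70% of its speed; a pose out of reach is approached as far as the arm can. A call with a gripper value outside its range is refused whole. The fingers move at their own pace and stop on an object; "force" is the grip in N (left out, the last holds). Time passes only in rows, so rows that repeat a pose let the fingers close. It gives the time, the measured TCP pose, the force, the opening and the grip force at its end, in the units of the state.
- bot.get_obs(): the state, without advancing time (a new reading comes with each control period).
- bot.camera(name): name is "side" or "top" or "wrist"; returns (picture, depth): 420x560x3 uint8, red, green, blue; 420x560 float32, m along the optical axis (not along the pixel's ray), 0 where there is no reading.
- bot.camera_params(name): a dict with "K" (3x3 intrinsics, pixels), "R" (3x3) and "t" (3): a world point X has camera coordinates R X + t. Camera axes: x right, y down, z forward; pixel columns grow to the right and rows downward; lengths in m; the calibration is good to about 2 mm. A picture is of the moment at which its call begins: read the wrist's pose just before it. camera_params takes no time and is no camera call; for the wrist camera it gives the pose at the moment of the call.
- bot.job_done(): hands the job in; it is judged then, once.
The state is a dict: "time": time; "q": joint angles; "qd": joint speeds; "joint_efforts": joint torques, N m; "ee_pos": TCP position; "tcp_rot": TCP orientation; "wrist_force": force on the tool from outside, world axes, zero at the start; "torque": the same for the moment, N m; "opening": finger opening in m; "grasp_force": force on a finger pad.
Only numpy, scipy, OpenCV 4.12 (cv2) and the standard library are available. Lean on these libraries where they do the work, as an engineer would, in place of code of your own. Each camera call takes 0.05 s, during which the arm holds its last target. There are 200 camera calls.

### The job

Get the red relay out of the parts box and lay it in the orange bowl, leaving the blue relay where it is: first stand the solder spool on the round green pad, then turn both turn buttons aside and lift the lid out and lay it flat on the grey mat before you reach in. Then put everything back as it was: the lid down flush in its frame, both turn buttons pointing straight in over it again, and the spool standing on the yellow spot of the lid.

Things in the scene. Friction and masses are not known exactly. Their poses are not given: they have to be found in the camera images.
- parts_box: Fixed wooden box, 180 (x) by 240 (y) by 70 mm tall; origin: centre of its underside. On top a pocket 138 x 172 mm, 6 mm deep, takes the lid flush with the rim; below it a well 110 x 144 mm, floor at z = 20 mm, holds the relays, their length along y, at about x = 12, y = +38 and -38 mm. Turn button pivots on the rim: x = 0, y = +102 (left) and -102 mm (right), z = 70 mm. Yaw within 15 degrees.
- lid: Aluminium plate 130 (x) by 164 (y) by 6 mm, 180 g, with two windows (18 x 44 mm, above the relays, which do not pass). Origin: centre of its underside. Black block handle in the middle: 60 mm long in x, 16 mm wide in y, z = 6 to 36 mm. Yellow spot 54 mm across on top, centre x = -32, y = 43 mm, z = 6 mm. 4 mm play all round in the pocket; held down by the turn buttons.
- left_button (a joint): Turn button on the box's rim at +y; rad, counterclockwise from above positive. 0: nose straight in over the lid (starts within 0.2). Frees the lid beyond about 1.2 either way (stops at 1.7). Black bar 12 mm wide, 42 mm long, top 16 mm above the rim; nose 30 mm, tail 12 mm from the pivot. Light friction, stays where left; can be gripped across 12 mm at the pivot and turned.
- right_button (a joint): The same for the right turn button (on the box's rim at -y): 0 with the nose straight in over the lid, counterclockwise from above positive, clear beyond about 1.2 either way.
- spool: Loose solder spool standing upright: silvery winding 43.6 mm across between two white flanges 46 mm across, 44 mm tall, 200 g. Origin at the centre of its underside. At the start on the lid's yellow spot.
- red_relay: Loose red plug-in relay (red block, black foot): 22 mm (x) by 50 mm (y) by 28 mm tall, 50 g, standing on the floor of the well with its length along the box's y. Origin at the centre of its underside. It is under either window.
- blue_relay: The same in blue, under the other window; it stays in the box.
- grey_mat: Fixed grey mat 150 mm (x) by 184 mm (y), 3 mm thick, for laying the lid down; origin at the centre of its underside, its top at z = 3 mm.
- green_pad: Fixed round green pad, 84 mm across, 3 mm thick, for the spool; origin at the centre of its underside.
- orange_bowl: Loose open orange bowl, 130 mm across the rim, 45 mm tall, 300 g, inner floor about 5 mm above the table; origin at the centre of its underside. (A pink bowl of the same shape is not to be used.)
Not all that is in view belongs to the job. Of the things like the green_pad, leave any that is brown; of the rest the larger one is meant.

How it is judged:
By the outcome, as a careful person would: the job done as asked, in the order asked, and still so for the second after the job is handed in, with the robot touching nothing.
It also fails if it takes over 141 s, if anything falls off the work surface, if the arm or the gripper's body presses on something with over 40 N, if the wrist force passes 120 N, or if a joint passes its speed limit or range.

## Working session

There is one attempt and no reset: what is moved stays moved. The work goes in short steps, Python scripts to look and compute and a tool call to move; the robot and the scene stay as the last step left them, time stands still between calls to the robot, and variables do not carry over. Pictures are saved under pics/ and viewed, at most 14 in all, crops included, and the job is handed in when it is done.

Besides the shell and the picture viewer there is one more tool, called after "Request:" as name(argument=value, ...) on one line, values as JSON. step_arm: Moves the arm, as the interface text tells. Its arguments: {"type":"object","properties":{"targets":{"type":"array","items":{"type":"array"}},"force":{"type":"number"}},"required":["targets"]}

```bash
mkdir -p pics; ls; python3 - <<'E'
from workcell import bot
import cv2,numpy as np
o=bot.get_obs();print({k:np.round(v,3).tolist() for k,v in o.items()})
for n in("top","side"):
    p,d=bot.camera(n);c=bot.camera_params(n)
    cv2.imwrite(f"pics/{n}0.png",p[:,:,::-1]);np.savez(f"{n}0.npz",p=p,d=d,**c)
    print(n,{k:np.round(v,3).tolist() for k,v in c.items()})
E
```

```text
pics
{'time': 0.0, 'q': [-73.511, 5.01, 10.035, 95.1, -0.0, 90.002], 'qd': [0.06, 0.044, 0.004, 0.058, -0.027, 0.116], 'joint_efforts': [-0.001, -52.039, 46.481, 0.016, -0.0, -0.0], 'ee_pos': [0.156, -0.527, 0.206], 'tcp_rot': [-179.925, 0.0, 16.487], 'wrist_force': [-0.471, -1.207, 0.466], 'torque': [-0.045, -0.049, 0.009], 'grasp_force': 0.0, 'opening': 0.085}
top {'K': [[420.155, 0.0, 281.35], [0.0, 420.155, 210.607], [0.0, 0.0, 1.0]], 'R': [[-0.02, -1.0, 0.003], [-0.994, 0.02, -0.112], [0.112, -0.005, -0.994]], 't': [0.141, 0.498, 1.044]}
side {'K': [[456.645, 0.0, 282.883], [0.0, 456.645, 206.009], [0.0, 0.0, 1.0]], 'R': [[-0.729, -0.684, -0.003], [-0.495, 0.53, -0.688], [0.472, -0.501, -0.725]], 't': [0.458, 0.228, 1.218]}
```

View pics/top0.png

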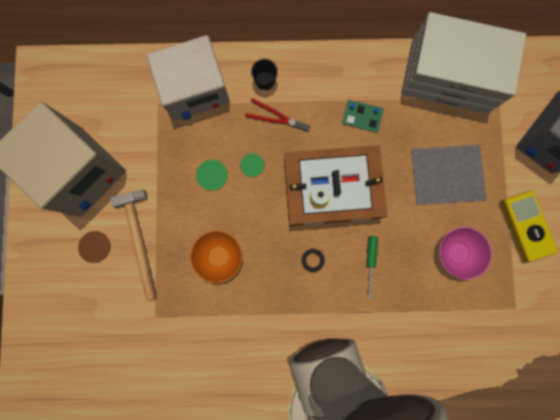

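View pics/side0.png

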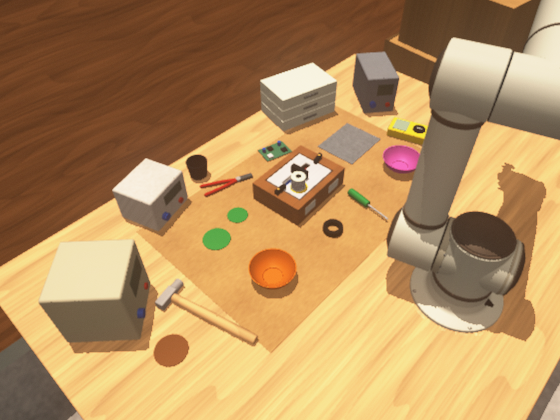

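The top view shows two green discs at (212,175) and (252,165) and a brown one at (94,247). The one at (212,175) fits: it is green and the larger. The orange bowl is at (217,257) and the pink decoy at (465,253). The box is at (336,187) with the spool at (320,198), the red window is at (350,179) on the right (-y), blue is at (320,181), and the grey mat is at (449,175). The side view agrees.

```bash
cat > h.py <<'E'
import numpy as np,cv2
def ld(f):
    return dict(np.load(f))
def ray(c,uv):
    uv=np.atleast_2d(np.float64(uv));d=np.c_[uv,np.ones(len(uv))]@np.linalg.inv(c['K']).T@c['R']
    return -c['R'].T@c['t'],d
def onz(c,uv,z):
    o,d=ray(c,uv);return o+d*((z-o[2])/d[:,2])[:,None]
def tri(c1,u1,c2,u2):
    P=[c['K']@np.c_[c['R'],c['t']] for c in(c1,c2)]
    X=cv2.triangulatePoints(P[0],P[1],np.float64(u1).reshape(2,1),np.float64(u2).reshape(2,1)).ravel();return X[:3]/X[3]
def proj(c,X):
    x=(c['K']@(c['R']@np.atleast_2d(X).T+c['t'][:,None])).T;return x[:,:2]/x[:,2:]
def pts(c):
    v,u=np.mgrid[:420,:560];o,d=ray(c,np.c_[u.ravel(),v.ravel()])
    return (o+d*c['d'].reshape(-1,1)).reshape(420,560,3)
def blobs(p,lo,hi,amin=60):
    m=cv2.inRange(cv2.cvtColor(p,cv2.COLOR_RGB2HSV),np.array(lo),np.array(hi))
    m=cv2.morphologyEx(m,cv2.MORPH_CLOSE,np.ones((3,3)))
    cs=[k for k in cv2.findContours(m,cv2.RETR_EXTERNAL,cv2.CHAIN_APPROX_NONE)[0] if cv2.contourArea(k)>amin]
    return sorted(cs,key=cv2.contourArea,reverse=True)
E
python3 - <<'E'
from h import *
np.set_printoptions(precision=4,suppress=True)
T=ld('top0.npz');S=ld('side0.npz')
R=dict(green=((50,100,50),(80,255,255)),orange=((3,200,120),(14,255,255)),grey=((0,0,60),(180,60,130)),red=((0,150,120),(5,255,255)),white=((0,0,150),(180,60,255)))
for n,(lo,hi) in R.items():
  for c,nm in((T,'top'),(S,'side')):
    P=pts(c)
    for k in blobs(c['p'],lo,hi)[:6]:
        m=np.zeros((420,560),np.uint8);cv2.drawContours(m,[k],-1,1,-1)
        m=cv2.erode(m,np.ones((3,3)))>0
        (x,y),r=cv2.minEnclosingCircle(k);q=P[m&(c['d']>0)]
        print(n,nm,[round(x),round(y)],'r',round(r,1),'A',cv2.contourArea(k),'med',np.median(q,0) if len(q) else None)
# box height profile from top depth
P=pts(T)
for r in (150,165,175,182,190,205):print(r,P[r,285:390:6,2].round(3))
a=T['p'][130:290,170:390,::-1];b=T['p'][140:230,270:400,::-1]
cv2.imwrite('pics/c1.png',cv2.resize(a,None,fx=3.5,fy=3.5,interpolation=3))
E
```

```text
green top [211, 175] r 15.0 A 656.5 med [0.6027 0.314  0.0029]
green top [252, 165] r 11.4 A 371.0 med [0.6274 0.2065 0.0031]
green top [362, 116] r 19.1 A 340.5 med [ 0.7532 -0.0971  0.0059]
green top [372, 252] r 14.9 A 202.0 med [ 0.3941 -0.0953  0.0247]
green side [216, 238] r 13.3 A 405.5 med [0.6025 0.3148 0.0018]
green side [237, 214] r 9.5 A 193.5 med [0.6273 0.2076 0.0017]
green side [358, 196] r 11.0 A 83.0 med [ 0.394  -0.0932  0.0242]
orange top [216, 256] r 25.6 A 1915.5 med [0.3884 0.3014 0.0145]
orange side [272, 268] r 23.4 A 1411.0 med [0.4032 0.2841 0.0141]
grey top [337, 379] r 50.5 A 4215.0 med [0.1703 0.0545 0.321 ]
grey top [448, 174] r 43.5 A 3585.0 med [ 0.5911 -0.3102  0.0033]
grey top [457, 68] r 60.1 A 2498.5 med [ 0.7904 -0.2819  0.0811]
grey top [195, 102] r 31.6 A 871.0 med [0.773  0.3366 0.0788]
grey top [0, 233] r 62.0 A 459.5 med [ 0.5966  1.3568 -0.7511]
grey top [0, 116] r 22.5 A 386.5 med [ 1.055   1.3722 -0.7512]
grey side [25, 382] r 44.3 A 2754.0 med [ 1.1166  0.9875 -0.7518]
grey side [140, 312] r 5.7 A 62.0 med [0.5171 0.6221 0.0658]
red top [
[... 906 characters left out ...]
 0.069  0.068  0.07   0.066  0.068  0.073 -0.002  0.003]
165 [ 0.068  0.073  0.07   0.069  0.068  0.068  0.07   0.071  0.07   0.07
  0.07   0.07   0.071  0.07   0.07   0.071  0.071 -0.002]
175 [ 0.012  0.067  0.071  0.07   0.073  0.07   0.069  0.072  0.098  0.102
  0.022  0.021  0.049  0.071  0.067  0.071  0.07  -0.   ]
182 [-0.003  0.071  0.074  0.072  0.068  0.048  0.049  0.049  0.09   0.1
  0.069  0.071  0.072  0.069  0.09   0.083  0.068  0.001]
190 [0.002 0.071 0.064 0.069 0.066 0.115 0.112 0.114 0.078 0.101 0.074 0.068
 0.071 0.068 0.07  0.069 0.074 0.004]
205 [ 0.001  0.074  0.071  0.066  0.07   0.071  0.077  0.072  0.069  0.071
  0.07   0.066  0.068  0.072  0.072  0.072  0.072 -0.001]
```

View pics/c1.png

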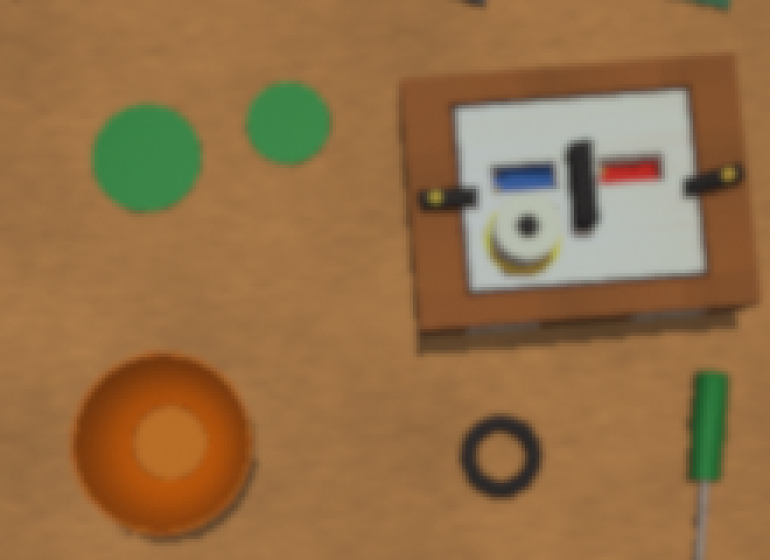

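The enlarged crop confirms it: the left disc (about 84 mm) is clearly larger than the other green one (about 56 mm). The buttons, windows and spool are visible, and red is under the right window. Next I move the wrist camera over the box.

Request:
step_arm(targets=[[1,[0,0,60],[0,0,0.1]],[1,[25,45,100],[0,0,0.25]],[1,[50,90,120],[0,0,0.4]],[1,[75,130,120],[0,0,0.55]],[1,[100,170,120],[0,0,0.7]],[1,[120,210,120],[0,0,0.85]],[1,[145,250,120],[0,0,1.0]],[1,[165,290,120],[0,0,1.1]]])

```text
time: 0.9
ee_pos: [0.3196, -0.2395, 0.3265]
tcp_rot: [180.0, -0.0, 79.8]
wrist_force: [0.4, 0.5, -0.0]
opening: 0.0854
grasp_force: 0.0
```

Request:
step_arm(targets=[[1,[20,40,0],[0,0,0.1]],[1,[40,80,0],[0,0,0.2]],[1,[60,120,0],[0,0,0.26]],[1,[80,160,0],[0,0,0.26]],[1,[110,200,0],[0,0,0.26]],[1,[135,240,0],[0,0,0.26]],[1,[135,240,0],[0,0,0.26]],[1,[135,240,0],[0,0,0.26]]])

```text
time: 1.7
ee_pos: [0.4542, -0.0005, 0.326]
tcp_rot: [-179.9, 0.0, 94.6]
wrist_force: [0.5, -0.3, -0.1]
opening: 0.086
grasp_force: 0.0
```

```bash
cat >> h.py <<'E'
def snap(n,tag):
    from workcell import bot
    o=bot.get_obs();c=bot.camera_params(n);p,d=bot.camera(n)
    np.savez(f"{tag}.npz",p=p,d=d,**c);cv2.imwrite(f"pics/{tag}.png",p[:,:,::-1])
    print(tag,'t',round(o['time'],2),'tcp',np.round(o['ee_pos'],4),np.round(o['tcp_rot'],2),'cam',np.round(-c['R'].T@c['t'],3),'F',np.round(o['wrist_force'],1),'op',round(float(o['opening']),4))
E
python3 -c "
from h import *
snap('wrist','w1')"
```

```text
w1 t 1.7 tcp [ 0.4542 -0.0005  0.326 ] [-179.9     0.     94.56] cam [0.448 0.075 0.493] F [ 0.5 -0.3 -0.1] op 0.086
```

View pics/w1.png

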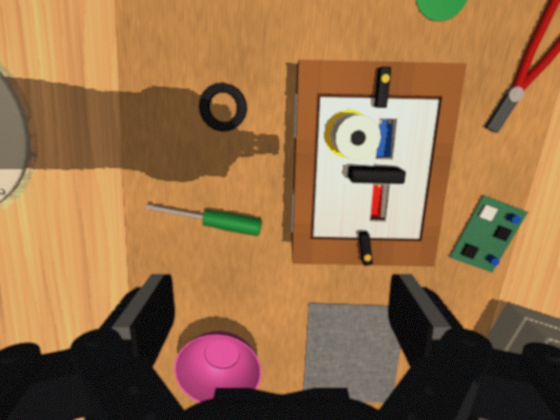

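The wrist view shows the box upright: spool at (358,138), handle at (377,175), buttons at (383,88) and (366,247), windows at (387,138) blue and (378,202) red. I take a second, closer view for triangulation.

Request:
step_arm(targets=[[1,[40,-25,-20],[0,0,0]],[1,[75,-50,-40],[0,0,0]],[1,[105,-75,-65],[0,0,0]],[1,[105,-75,-65],[0,0,0]],[1,[105,-75,-65],[0,0,0]]])

```text
time: 2.25
ee_pos: [0.5582, -0.0782, 0.261]
tcp_rot: [-179.9, -0.0, 94.2]
wrist_force: [-0.6, 0.2, 0.3]
opening: 0.0854
grasp_force: 0.0
```

```bash
cat > m.py <<'E'
from h import *
np.set_printoptions(precision=4,suppress=True)
def rect(k):
    r=cv2.minAreaRect(k);return cv2.boxPoints(r)
W=[ld('w1.npz'),ld('w2.npz')];C={}
for i,c in enumerate(W):
    P=pts(c);ok=(c['d']>0)&(P[...,1]>-0.16)&(P[...,1]<0.16)&(P[...,0]>.42)&(P[...,0]<.7)
    hsv=cv2.cvtColor(c['p'],cv2.COLOR_RGB2HSV);z=P[...,2]
    def big(m,n=1):
        ks=cv2.findContours(m.astype(np.uint8),cv2.RETR_EXTERNAL,cv2.CHAIN_APPROX_NONE)[0];return sorted(ks,key=cv2.contourArea,reverse=True)[:n]
    F={}
    def size(q,nm):
        X=onz(c,q,nm);e=np.linalg.norm(np.roll(X,-1,0)-X,axis=1);d=X[1]-X[0] if e[0]>e[1] else X[2]-X[1]
        return X[:,:2].mean(0),e[:2],np.degrees(np.arctan2(d[1],d[0]))%180
    b=big(ok&(z>.055))[0];F['box']=rect(b)
    l=big(ok&(z>.055)&(hsv[...,1]<70)&(hsv[...,2]>110))[0];F['lid']=rect(l)
    h=[k for k in big(ok&(z>.085)&(hsv[...,2]<80),6) if cv2.contourArea(k)>40]
    for k in h:
        q=rect(k);m=np.zeros(z.shape,np.uint8);cv2.drawContours(m,[k],-1,1,-1);zz=np.median(z[(m>0)&ok])
        cy=onz(c,q.mean(0)[None],zz)[0][1];print(i,'dark',q.mean(0),size(q,zz),'z',zz)
        if abs(cy)<.03 and zz>.094:F['handle']=q
    s=big(ok&(z>.108))[0];(x,y),r=cv2.minEnclosingCircle(s);F['spool']=np.array([[x,y]])
    m=np.zeros(z.shape,np.uint8);cv2.drawContours(m,[s],-1,1,-1)
    print(i,'spool',onz(c,[[x,y]],.114),'z',np.median(z[(m>0)&ok]),'d',2*np.sqrt(cv2.contourArea(s)/np.pi)*(c['d'][int(y),int(x)+6])/c['K'][0,0])
    ye=big(ok&(hsv[...,0]>15)&(hsv[...,0]<35)&(hsv[...,1]>140)&(hsv[...,2]>140)&(z<.1),3)
    for k in ye: 
        mo=cv2.minEnclosingCircle(k);print(i,'yellow',mo,onz(c,[mo[0]],.076),onz(c,[mo[0]],.086))
    for n,zz in(('box',.07),('lid',.07),('handle',.1)): 
        if n in F: print(i,n,F[n].mean(0),*size(F[n],zz))
    C[i]=F
for n in('box','lid','handle','spool'):
    if n in C[0] and n in C[1]:print('tri',n,tri(W[0],C[0][n].mean(0),W[1],C[1][n].mean(0)))
E
python3 -c "
from h import *
snap('wrist','w2')"; python3 m.py
```

```text
w2 t 2.25 tcp [ 0.5582 -0.0782  0.261 ] [-1.7988e+02 -3.0000e-02  9.4220e+01] cam [ 0.553 -0.003  0.428] F [-0.6  0.2  0.3] op 0.0854
0 dark [333. 347.] (array([0.4641, 0.0212]), array([0.0936, 0.0388]), np.float64(4.5527114768371435)) z 0.42444790953998923
0 dark [376.5355 174.2952] (array([0.558 , 0.0008]), array([0.0174, 0.0596]), np.float64(2.823192360658362)) z 0.09938618167417135
0 dark [382.8208  93.773 ] (array([0.555 , 0.0845]), array([0.0248, 0.0112]), np.float64(91.89015453357398)) z 0.08587392561911095
0 dark [358. 137.] (array([0.5291, 0.0403]), array([0.0122, 0.0121]), np.float64(4.513821912041608)) z 0.11423756799724605
0 dark [365.5 245. ] (array([ 0.562 , -0.0881]), array([0.0107, 0.0285]), np.float64(98.59734780217806)) z 0.08589656453134142
0 dark [385.   72.5] (array([0.5539, 0.1057]), array([0.0104, 0.0108]), np.float64(99.51239710257957)) z 0.0857901552691025
0 spool [[ 0.541  -0.2669  0.114 ]] z 0.4243547658533886 d 0.2857341234140668
0 yellow ((347.4761962890625, 133.04762268066406), 23.532052993774414) [[0.5249 0.0403 0.076 ]] [[0.5231 0.0411 0.086 ]]
0 yello
[... 1133 characters left out ...]
114 ]] z 0.3532394408788829 d 0.31108270171960867
1 yellow ((253.0, 53.5), 27.060216903686523) [[0.5249 0.0306 0.076 ]] [[0.5257 0.0296 0.086 ]]
1 yellow ((288.0, 204.25), 4.366162300109863) [[ 0.5668 -0.1062  0.076 ]] [[ 0.5664 -0.1033  0.086 ]]
1 yellow ((305.0, 115.5), 2.061652660369873) [[ 0.5759 -0.0193  0.076 ]] [[ 0.5752 -0.0188  0.086 ]]
1 box [292.5 108.5] [ 0.5646 -0.0223] [0.1797 0.1992] 99.44174728597007
1 lid [292.  91.] [ 0.5626 -0.004 ] [0.1319 0.162 ] 98.163224643276
1 handle [290.5  93.5] [ 0.5603 -0.001 ] [0.0567 0.0138] 4.166641872008341
tri box [ 0.5701 -0.005   0.0428]
tri lid [0.5627 0.0023 0.0708]
tri handle [ 0.5605 -0.0009  0.0904]
tri spool [ 0.5807 -0.4221 -0.0439]
```

View pics/w2.png

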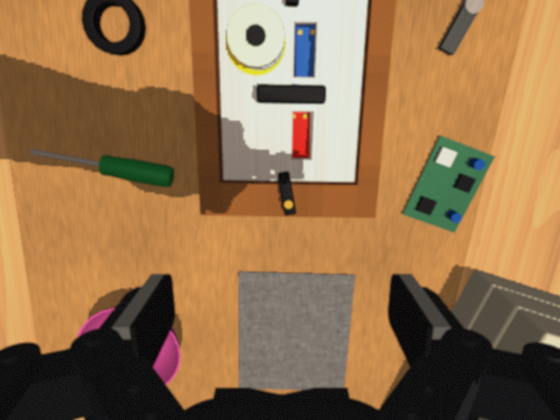

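Measured: pivots at (0.5548, 0.1004) and (0.5664, -0.1035), 204 mm apart as given. That puts the box centre at (0.5606, -0.0015) with yaw 3.3°. The handle is at (0.5605, -0.001) and the spool axis at (0.529, 0.0403) with its top at 0.114. Left button -1.4°, right about +11°. Both views agree, so I grip the spool across box x.

Request:
step_arm(targets=[[1,[-10,40,-20],[0,0,-0.02]],[1,[-20,80,-50],[0,0,-0.02]],[1,[-32,112,-82],[0,0,-0.02]],[1,[-32,112,-82],[0,0,-0.02]],[1,[-32,112,-82],[0,0,-0.02]],[1,[-32,112,-82],[0,0,-0.02]]])

```text
time: 2.9
ee_pos: [0.5278, 0.0352, 0.1823]
tcp_rot: [179.8, 0.0, 93.2]
wrist_force: [-0.3, 0.4, 0.6]
opening: 0.0854
grasp_force: 0.0
```

```bash
python3 -c "
from h import *
snap('wrist','w3')"
```

```text
w3 t 2.9 tcp [0.5278 0.0352 0.1823] [1.7976e+02 1.0000e-02 9.3250e+01] cam [0.523 0.11  0.349] F [-0.3  0.4  0.6] op 0.0854
```

View pics/w3.png

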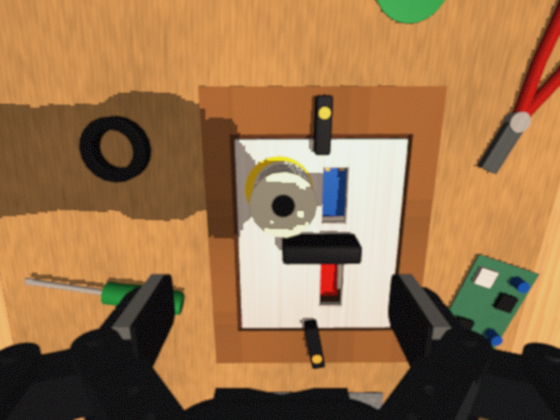

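The wrist view shows the spool hole at (283,205), pivot screws at (324,113) and (316,359), and the handle at (321,250), with the fingers straddling the spool's column. I refine from this.

```bash
python3 - <<'E'
from h import *
np.set_printoptions(precision=4,suppress=True)
from workcell import bot
print(bot.get_obs()['ee_pos'])
c=ld('w3.npz');P=pts(c);hsv=cv2.cvtColor(c['p'],cv2.COLOR_RGB2HSV)
def cen(m,x0,x1,y0,y1):
    k=np.zeros(m.shape,bool);k[y0:y1,x0:x1]=m[y0:y1,x0:x1];v,u=np.nonzero(k);return np.array([[u.mean(),v.mean()]]),len(u)
Y=(hsv[...,0]>15)&(hsv[...,0]<35)&(hsv[...,1]>140)&(hsv[...,2]>120);D=hsv[...,2]<60
h,_=cen(D,265,300,190,220);print('spool',h,onz(c,h,.114))
a,_=cen(Y,315,335,100,125);b,_=cen(Y,308,326,350,368);A,B=onz(c,a,.086)[0],onz(c,b,.086)[0]
print('piv',A,B,np.linalg.norm(A-B),'yaw',np.degrees(np.arctan2(B[0]-A[0],A[1]-B[1])),(A+B)/2)
W=ld('w1.npz');print('tri spool',tri(ld('w1.npz'),[358.,137.5],c,h[0]),'tri pivL',tri(W,[385.,78.],c,a[0]),'tri pivR',tri(W,[367.2,257.5],c,b[0]))
t=(c['d']>0)&(abs(P[...,2]-.1)<.004)&(P[...,0]>.5)&(P[...,0]<.62)&(abs(P[...,1])<.03)&D
k=np.argwhere(t)[:,::-1].astype(np.float32);X=onz(c,k,.1)[:,:2].astype(np.float32);r=cv2.minAreaRect(X*1000);print('handle',r)
wm=(c['d']>0)&(abs(P[...,2]-.07)<.005)&(hsv[...,1]<60)&(hsv[...,2]>90);k=np.argwhere(wm)[:,::-1].astype(np.float32)
k=k[(k[:,0]>228)&(k[:,0]<418)&(k[:,1]>128)&(k[:,1]<335)];print('lid',cv2.minAreaRect((onz(c,k,.07)[:,:2]*1000).astype(np.float32)))
E
```

```text
[0.528  0.035  0.1822]
spool [[282.8466 205.4801]] [[0.5289 0.0402 0.114 ]]
piv [0.5545 0.1007 0.086 ] [ 0.5663 -0.104   0.086 ] 0.20511591241012303 yaw 3.30912629878786 [ 0.5604 -0.0016  0.086 ]
tri spool [0.5291 0.04   0.1136] tri pivL [0.5547 0.1006 0.0854] tri pivR [ 0.5663 -0.1039  0.0861]
handle ((559.843994140625, 1.1680450439453125), (57.02193832397461, 15.975625991821289), 1.8240957260131836)
lid ((560.54443359375, -0.882843017578125), (130.75491333007812, 165.2853240966797), 3.093907117843628)
```

Request:
step_arm(targets=[[1,[1,5,-35],[0,0,0]],[1,[1,5,-70],[0,0,0]],[1,[1,5,-95],[0,0,0]],[1,[1,5,-104],[0,0,0]],[1,[1,5,-104],[0,0,0]],[1,[1,5,-104],[0,0,0]]])

```text
time: 3.55
ee_pos: [0.5291, 0.0404, 0.0776]
tcp_rot: [179.9, -0.0, 93.2]
wrist_force: [1.0, 0.8, -0.4]
opening: 0.0852
grasp_force: 0.0
```

Request:
step_arm(targets=[[0.3,[0,0,0],[0,0,0]],[0.3,[0,0,0],[0,0,0]],[0.3,[0,0,0],[0,0,0]],[0.3,[0,0,0],[0,0,0]],[0.3,[0,0,0],[0,0,0]],[0.3,[0,0,0],[0,0,0]],[0.3,[0,0,0],[0,0,0]],[0.3,[0,0,0],[0,0,0]]], force=30)

```text
time: 4.35
ee_pos: [0.5288, 0.0407, 0.0768]
tcp_rot: [179.9, 0.0, 93.3]
wrist_force: [0.3, -0.8, 4.8]
opening: 0.044
grasp_force: 29.7
```

Request:
step_arm(targets=[[0.3,[0,0,25],[0,0,0]],[0.3,[0,0,60],[0,0,0]],[0.3,[10,30,90],[0,0,0]],[0.3,[20,70,90],[0,0,0]],[0.3,[30,110,90],[0,0,0]],[0.3,[40,150,90],[0,0,0]],[0.3,[50,190,90],[0,0,0]],[0.3,[62,230,90],[0,0,0]]])

```text
time: 5.15
ee_pos: [0.5899, 0.2724, 0.1653]
tcp_rot: [-180.0, 0.0, 93.3]
wrist_force: [0.8, 0.6, -2.6]
opening: 0.0439
grasp_force: 31.4
```

Request:
step_arm(targets=[[0.3,[12,40,-10],[0,0,0]],[0.3,[12,44,-50],[0,0,0]],[0.3,[12,44,-90],[0,0,0]],[0.3,[12,44,-120],[0,0,0]],[0.3,[12,44,-120],[0,0,0]],[0.3,[12,44,-120],[0,0,0]]])

```text
time: 5.75
ee_pos: [0.6018, 0.3145, 0.046]
tcp_rot: [-179.9, 0.0, 93.3]
wrist_force: [0.5, 0.2, -1.4]
opening: 0.0436
grasp_force: 31.6
```

Request:
step_arm(targets=[[0.3,[0,0,-20],[0,0,0]],[0.3,[0,0,-30],[0,0,0]],[0.3,[0,0,-35],[0,0,0]],[0.3,[0,0,-35.5],[0,0,0]],[0.3,[0,0,-35.5],[0,0,0]]])

```text
time: 6.25
ee_pos: [0.6024, 0.3148, 0.0112]
tcp_rot: [180.0, -0.0, 93.3]
wrist_force: [-0.4, -0.8, -2.4]
opening: 0.0437
grasp_force: 31.7
```

Request:
step_arm(targets=[[1,[0,0,-35.5],[0,0,0]]])

```text
time: 6.35
ee_pos: [0.6059, 0.3167, -0.0189]
tcp_rot: [179.4, -0.3, 93.3]
wrist_force: [0.5, -0.1, 0.4]
opening: 0.0572
grasp_force: 0.0
```

I wrongly repeated the downward shift in that last row, so I back up at once.

Request:
step_arm(targets=[[1,[0,0,40],[0,0,0]],[1,[0,0,60],[0,0,0]],[1,[0,0,100],[0,0,0]],[1,[0,0,150],[0,0,0]],[1,[0,-20,190],[0,0,0]],[1,[0,-20,190],[0,0,0]]])

```text
time: 6.95
ee_pos: [0.6045, 0.2943, 0.1739]
tcp_rot: [179.4, -0.2, 93.2]
wrist_force: [1.9, 0.1, 0.2]
opening: 0.0854
grasp_force: 0.0
```

```bash
python3 - <<'E'
from h import *
np.set_printoptions(precision=4,suppress=True)
snap('wrist','w4');snap('top','t4')
c=ld('t4.npz');P=pts(c);q=P[150:200,190:235].reshape(-1,3)
for n in('t4','w4'):
    c=ld(n+'.npz');q=pts(c).reshape(-1,3);q=q[(np.hypot(q[:,0]-.603,q[:,1]-.314)<.06)&(q[:,2]>.03)&(q[:,2]<.07)]
    print(n,len(q),np.median(q,0),q.max(0),q.min(0))
a=ld('t4.npz')['p'][130:240,170:340,::-1];a=cv2.resize(a,(510,330));b=cv2.resize(ld('w4.npz')['p'][:,:,::-1],(440,330))
cv2.imwrite('pics/c4.png',cv2.hconcat([cv2.resize(a,(360,330)),b]))
E
```

```text
w4 t 6.95 tcp [0.6045 0.2943 0.1739] [179.35  -0.24  93.21] cam [0.598 0.369 0.341] F [1.9 0.1 0.2] op 0.0854
t4 t 7.0 tcp [0.6039 0.2947 0.1702] [179.55  -0.18  93.21] cam [0.382 0.137 1.093] F [ 0.4  0.2 -0.9] op 0.0854
  return _methods._mean(a, axis=axis, dtype=dtype,
  ret = um.true_divide(
Traceback (most recent call last):
ValueError: zero-size array to reduction operation maximum which has no identity
```

```bash
python3 - <<'E'
from h import *
np.set_printoptions(precision=4,suppress=True)
c=ld('w4.npz');q=pts(c).reshape(-1,3);q=q[(np.hypot(q[:,0]-.603,q[:,1]-.314)<.1)&(q[:,2]>.03)&(q[:,2]<.1)]
print(len(q),np.median(q,0) if len(q) else'',q.max(0),q.min(0))
E
```

```text
2462 [0.6041 0.316  0.0469] [0.6267 0.3378 0.0495] [0.5818 0.2925 0.03  ]
```

View pics/w4.png

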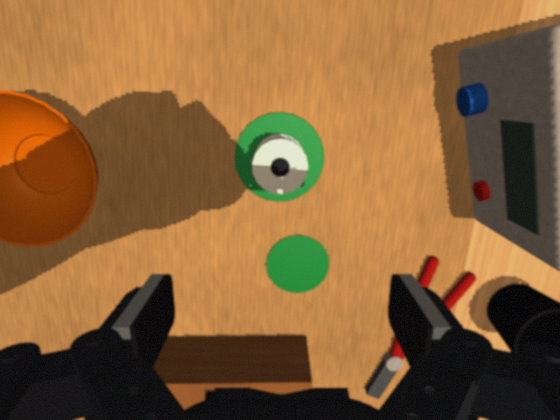

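The spool stands upright on the large green pad (hole at pixel (280,166), measured (0.604, 0.316), top 0.047). Next I go above the left pivot.

Request:
step_arm(targets=[[1,[-10,-45,0],[0,0,0]],[1,[-20,-90,0],[0,0,0]],[1,[-35,-135,-15],[0,0,0]],[1,[-49,-180,-30],[0,0,0]],[1,[-49,-194,-40],[0,0,0]],[1,[-49,-194,-40],[0,0,0]],[1,[-49,-194,-40],[0,0,0]],[1,[-49,-194,-40],[0,0,0]]])

```text
time: 7.85
ee_pos: [0.5536, 0.1019, 0.1249]
tcp_rot: [180.0, -0.0, 93.3]
wrist_force: [-0.8, 0.5, 0.6]
opening: 0.0853
grasp_force: 0.0
```

Request:
step_arm(targets=[[0.5,[1,-1,-20],[0,0,-0.02]],[0.5,[1,-1,-40],[0,0,-0.02]],[0.5,[1,-1,-50],[0,0,-0.02]],[0.3,[1,-1,-51],[0,0,-0.02]],[0,[1,-1,-51],[0,0,-0.02]],[0,[1,-1,-51],[0,0,-0.02]],[0,[1,-1,-51],[0,0,-0.02]],[0,[1,-1,-51],[0,0,-0.02]]], force=20)

```text
time: 8.65
ee_pos: [0.5544, 0.0997, 0.0743]
tcp_rot: [179.9, -0.0, 92.1]
wrist_force: [-0.1, -0.3, 0.5]
opening: -0.0002
grasp_force: 0.0
```

Request:
step_arm(targets=[[0,[0,0,0],[0,0,0]],[0,[0,0,0],[0,0,0]]])

```text
time: 8.85
ee_pos: [0.5541, 0.0997, 0.0738]
tcp_rot: [180.0, -0.0, 92.1]
wrist_force: [-0.1, -0.1, -0.6]
opening: -0.0001
grasp_force: 0.0
```

```bash
python3 - <<'E'
from h import *
snap('wrist','w5');snap('side','s5')
w=ld('w5.npz')['p'][:,:,::-1];s=ld('s5.npz')['p'][120:240,230:380,::-1]
cv2.imwrite('pics/c5.png',cv2.hconcat([cv2.resize(w,(400,300)),cv2.resize(s,(375,300),interpolation=3)]))
E
```

```text
w5 t 8.85 tcp [0.5541 0.0997 0.0738] [179.99  -0.    92.12] cam [0.551 0.175 0.241] F [-0.1 -0.1 -0.6] op -0.0001
s5 t 8.9 tcp [0.5541 0.0997 0.0738] [179.99  -0.    92.11] cam [-0.128  0.802  1.042] F [-0.7 -0.7  0.5] op -0.0
```

View pics/c5.png

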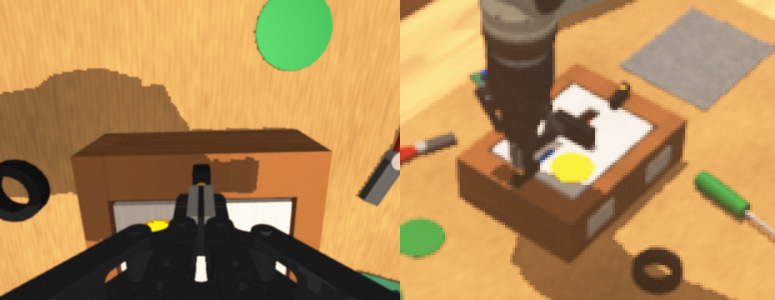

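The fingers shut to 0 over the bar: its tail is visible at (200,175) right behind the tips. I check with depth where the tips really end.

```bash
python3 - <<'E'
from h import *
np.set_printoptions(precision=3,suppress=True,linewidth=150)
for n in('s5','w5'):
    c=ld(n+'.npz');P=pts(c);v=cv2.cvtColor(c['p'],cv2.COLOR_RGB2HSV)[...,2]
    m=(abs(P[...,0]-.555)<.05)&(abs(P[...,1]-.1)<.045)&(P[...,2]>.076)&(P[...,2]<.14)&(v<200)
    print(n,m.sum())
    for z in np.arange(.076,.13,.004):
        q=P[m&(abs(P[...,2]-z)<.002)]
        if len(q):print(round(z,3),len(q),q[:,0].min(),q[:,0].max(),q[:,1].min(),q[:,1].max())
E
```

```text
s5 127
0.076 7 0.547752515181924 0.5501701525826985 0.0745267483595814 0.11386697213356078
0.08 13 0.5472455302078032 0.5594921970758597 0.07244441716627525 0.11635012317297588
0.084 23 0.5472146310094352 0.5596772956142528 0.07376409938906203 0.11218622937993639
0.088 8 0.5467129333458731 0.5541678304712216 0.08039723020078648 0.11377129832318422
0.096 1 0.5479773303997026 0.5479773303997026 0.10680722730789172 0.10680722730789172
0.1 2 0.5480099727421532 0.5489289023627972 0.10671266799237011 0.11007033666310251
0.104 6 0.5430657067958384 0.5580466862355506 0.0990165182515036 0.11328359402294197
0.108 10 0.5415904604814346 0.5578401737377674 0.09618545930568345 0.11151791802657463
0.112 7 0.5401996380782208 0.5574981652800146 0.09769652691568453 0.11493656204145397
0.116 6 0.541397407246609 0.5590411359201466 0.09640950507286206 0.11268162554837513
0.12 11 0.5394916920638313 0.5604218783721957 0.09808697921875664 0.11418701356557437
0.124 9 0.5386628437192358 0.557811359951228 0.10019889848475394 0.11270113183845709
0.128 6 0.5405337987196754 0.5592332996056555 0.10533850963157931 
[... 283 characters left out ...]
9
0.088 175 0.5487066061964222 0.5593830339203704 0.10337506404773765 0.11285266519181576
0.104 154 0.5427228154593481 0.5651545744159556 0.1059507768227815 0.11179950545888447
0.108 290 0.5405524673557955 0.5676800631311737 0.10554442009331956 0.11162791371622997
0.112 316 0.5403995709198254 0.5674245031008534 0.10559278386443759 0.11152932417646845
0.116 338 0.5403943415421137 0.5676828658942538 0.1057526044672838 0.11144655166083524
0.12 382 0.5403897670151278 0.567258603548332 0.10548749930496286 0.11164297738542497
0.124 417 0.540379185146852 0.5672481927610226 0.10567473376048142 0.11158887456856553
0.128 407 0.5404431864483702 0.5672615063651822 0.10543781658546145 0.11165157597944823
```

The bar fills z 0.07–0.086, but the shut finger ends are visible only from z ≈ 0.102, while the reported TCP is at 0.074. So the real tips end about 28 mm above the reported TCP, and the fingers closed on air above the bar. This also explains why the slip at the pad caused no contact. I open and go lower in steps, watching the force.

Request:
step_arm(targets=[[0.4,[0,0,0],[0,0,0]],[0.4,[0,0,0],[0,0,0]],[0.4,[0,0,0],[0,0,0]],[0.4,[0,1,-8],[0,0,0]],[0.4,[0,1,-16],[0,0,0]],[0.4,[0,1,-22],[0,0,0]],[0.4,[0,1,-24],[0,0,0]],[0.4,[0,1,-24],[0,0,0]]])

```text
time: 9.75
ee_pos: [0.5537, 0.1006, 0.0491]
tcp_rot: [-179.9, 0.0, 92.1]
wrist_force: [0.3, 0.7, -0.1]
opening: 0.0343
grasp_force: 0.0
```

Request:
step_arm(targets=[[0,[0,0,0],[0,0,0]],[0,[0,0,0],[0,0,0]],[0,[0,0,0],[0,0,0]],[0,[0,0,0],[0,0,0]],[0,[0,0,0],[0,0,0]],[0,[0,0,0],[0,0,0]]])

```text
time: 10.35
ee_pos: [0.5544, 0.1007, 0.05]
tcp_rot: [180.0, -0.0, 92.1]
wrist_force: [2.6, 0.2, 2.8]
opening: 0.0114
grasp_force: 24.4
```

The bar is gripped at 11.4 mm with 24 N. Now I turn it.

Request:
step_arm(targets=[[0,[0,0,0],[0,0,-0.14]],[0,[0,0,0],[0,0,-0.28]],[0,[0,0,0],[0,0,-0.42]],[0,[0,0,0],[0,0,-0.56]],[0,[0,0,0],[0,0,-0.7]],[0,[0,0,0],[0,0,-0.84]],[0,[0,0,0],[0,0,-0.98]],[0,[0,0,0],[0,0,-1.12]]])

```text
time: 11.15
ee_pos: [0.5543, 0.1008, 0.05]
tcp_rot: [180.0, -0.0, 27.6]
wrist_force: [1.3, -0.2, 2.4]
opening: 0.0112
grasp_force: 24.5
```

Request:
step_arm(targets=[[0,[0,0,0],[0,0,-0.14]],[0,[0,0,0],[0,0,-0.28]],[0,[0,0,0],[0,0,-0.3]],[0,[0,0,0],[0,0,-0.3]]])

```text
time: 11.55
ee_pos: [0.5543, 0.1008, 0.05]
tcp_rot: [-180.0, -0.0, 10.9]
wrist_force: [1.3, 0.6, 5.0]
opening: 0.0112
grasp_force: 24.7
```

Request:
step_arm(targets=[[0.3,[0,0,0],[0,0,0]],[0.3,[0,0,0],[0,0,0]],[0.3,[0,0,10],[0,0,0]],[0.3,[0,0,50],[0,0,0]],[0.3,[0,0,90],[0,0,0.2]],[0.3,[0,0,90],[0,0,0.35]],[0.3,[0,0,90],[0,0,0.5]],[0.3,[0,0,90],[0,0,0.65]]])

```text
time: 12.35
ee_pos: [0.5541, 0.1007, 0.1406]
tcp_rot: [180.0, -0.0, 45.5]
wrist_force: [0.0, 0.9, 0.5]
opening: 0.0259
grasp_force: 0.0
```

Request:
step_arm(targets=[[0.4,[3,-40,0],[0,0,0.14]],[0.4,[6,-80,0],[0,0,0.28]],[0.4,[9,-120,0],[0,0,0.42]],[0.4,[12,-160,0],[0,0,0.56]],[0.4,[12,-200,0],[0,0,0.7]],[0.4,[12,-205,0],[0,0,0.84]],[0.4,[12,-205,0],[0,0,0.98]],[0.4,[12,-205,0],[0,0,0.985]]])

```text
time: 13.15
ee_pos: [0.5659, -0.1048, 0.1401]
tcp_rot: [-180.0, -0.0, 101.7]
wrist_force: [0.5, 0.4, -0.3]
opening: 0.0344
grasp_force: 0.0
```

Request:
step_arm(targets=[[0.4,[0,0,0],[0,0,0]],[0.4,[0,0,0],[0,0,0]]])

```text
time: 13.35
ee_pos: [0.5661, -0.1039, 0.1399]
tcp_rot: [180.0, -0.0, 101.4]
wrist_force: [0.5, 0.1, 0.3]
opening: 0.0339
grasp_force: 0.0
```

```bash
python3 - <<'E'
from h import *
snap('wrist','w6')
E
```

```text
w6 t 13.35 tcp [ 0.5661 -0.1039  0.1399] [180.    -0.   101.44] cam [ 0.551 -0.03   0.307] F [0.5 0.1 0.3] op 0.0339
```

View pics/w6.png

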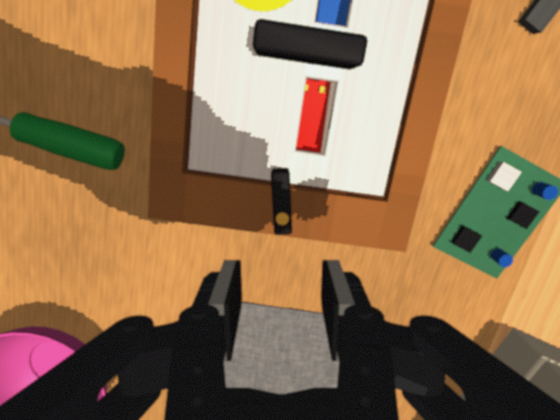

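The right button runs from (281,172) to its pivot at (282,219), between the open fingers at (235,290) and (330,290). I descend, grip and turn it.

Request:
step_arm(targets=[[0.4,[0,0,-40],[0,0,0.05]],[0.4,[0,0,-75],[0,0,0.05]],[0.4,[0,0,-88],[0,0,0.05]],[0.4,[0,0,-90],[0,0,0.05]],[0.4,[0,0,-90],[0,0,0.05]],[0,[0,0,-90],[0,0,0.05]],[0,[0,0,-90],[0,0,0.05]],[0,[0,0,-90],[0,0,0.05]]])

```text
time: 14.2
ee_pos: [0.567, -0.1045, 0.0516]
tcp_rot: [179.9, 0.1, 104.4]
wrist_force: [-2.3, 0.0, 6.7]
opening: 0.0112
grasp_force: 23.9
```

Request:
step_arm(targets=[[0,[0,0,0],[0,0,0]],[0,[0,0,0],[0,0,0]],[0,[0,0,0],[0,0,-0.14]],[0,[0,0,0],[0,0,-0.28]],[0,[0,0,0],[0,0,-0.42]],[0,[0,0,0],[0,0,-0.56]],[0,[0,0,0],[0,0,-0.7]],[0,[0,0,0],[0,0,-0.84]]])

```text
time: 15.0
ee_pos: [0.5656, -0.1043, 0.0516]
tcp_rot: [180.0, 0.0, 56.0]
wrist_force: [-9.9, 1.5, 10.7]
opening: 0.0114
grasp_force: 24.4
```

Request:
step_arm(targets=[[0,[0,0,0],[0,0,-0.14]],[0,[0,0,0],[0,0,-0.28]],[0,[0,0,0],[0,0,-0.42]],[0,[0,0,0],[0,0,-0.56]],[0,[0,0,0],[0,0,-0.7]],[0,[0,0,0],[0,0,-0.75]],[0,[0,0,0],[0,0,-0.75]]])

```text
time: 15.7
ee_pos: [0.5649, -0.1033, 0.0516]
tcp_rot: [-179.9, 0.0, 13.3]
wrist_force: [-11.9, 7.0, 13.3]
opening: 0.0115
grasp_force: 24.7
```

Request:
step_arm(targets=[[0.3,[0,0,0],[0,0,0]],[0.3,[0,0,0],[0,0,0]],[0.3,[0,0,10],[0,0,0]],[0.3,[0,0,50],[0,0,0]],[0.4,[0,0,90],[0,0,0]],[0.4,[-2,45,90],[0,0,-0.1]],[0.4,[-4,85,90],[0,0,-0.14]],[0.4,[-6,103,90],[0,0,-0.14]]])

```text
time: 16.5
ee_pos: [0.5603, 0.001, 0.1409]
tcp_rot: [-180.0, -0.1, 5.3]
wrist_force: [1.1, -0.7, -0.6]
opening: 0.034
grasp_force: 0.0
```

```bash
cat > bt.py <<'E'
from h import *
import sys
np.set_printoptions(precision=4,suppress=True)
def buttons(tag,yaw=3.3):
    c=ld(tag+'.npz');P=pts(c);v=cv2.cvtColor(c['p'],cv2.COLOR_RGB2HSV)[...,2]
    for n,p in(('L',(.5546,.1006)),('R',(.5663,-.104))):
        m=(np.hypot(P[...,0]-p[0],P[...,1]-p[1])<.034)&(abs(P[...,2]-.086)<.006)&(c['d']>0)
        q=(P[m][:,:2]*1000).astype(np.float32)
        if len(q)<20:print(n,'few',len(q));continue
        g=q.mean(0)-np.array(p)*1000;e=np.linalg.svd(q-q.mean(0),full_matrices=False)[2][0]
        e=e*np.sign(e@g);a0=np.degrees(np.arctan2(e[1],e[0]))-yaw-(-90 if n=='L' else 90)
        print(tag,n,len(q),'angle',round((a0+180)%360-180,1),cv2.minAreaRect(q)[1])
if __name__=='__main__':
    snap(sys.argv[2],sys.argv[1]);buttons(sys.argv[1])
E
python3 bt.py s7 side; python3 bt.py t7 top; python3 bt.py w7 wrist
python3 - <<'E'
from h import *
# gripper body height from side view around the tool axis
c=ld('s7.npz');P=pts(c);m=(c['d']>0)&(abs(P[...,0]-.56)<.07)&(abs(P[...,1])<.07)
for z in np.arange(.155,.33,.008):
    q=P[m&(abs(P[...,2]-z)<.004)]
    if len(q):print(round(z,3),len(q),q[:,:2].min(0).round(3),q[:,:2].max(0).round(3))
E
```

```text
s7 t 16.5 tcp [0.5603 0.001  0.1409] [-179.98   -0.09    5.3 ] cam [-0.128  0.802  1.042] F [ 1.1 -0.7 -0.6] op 0.034
s7 L 50 angle -83.1 (40.701107025146484, 14.124747276306152)
s7 R 44 angle -80.4 (41.23497772216797, 17.09885025024414)
t7 t 16.55 tcp [0.56   0.0024 0.1408] [-179.95   -0.07    5.44] cam [0.382 0.137 1.093] F [1.  1.2 0.3] op 0.0342
t7 L 86 angle -83.2 (42.218910217285156, 11.718122482299805)
R few 0
w7 t 16.6 tcp [0.5602 0.0008 0.1406] [-179.99   -0.06    5.48] cam [0.635 0.008 0.308] F [-0.3  0.   0.4] op 0.0343
w7 L 1306 angle -82.4 (42.14509963989258, 12.463823318481445)
w7 R 1331 angle -80.5 (42.084564208984375, 12.112025260925293)
0.163 4 [ 0.552 -0.016] [0.567 0.025]
0.171 19 [ 0.549 -0.021] [0.572 0.032]
0.179 30 [ 0.546 -0.018] [0.569 0.035]
0.187 36 [ 0.547 -0.029] [0.572 0.036]
0.195 30 [ 0.546 -0.026] [0.569 0.035]
0.203 17 [ 0.548 -0.023] [0.567 0.032]
0.211 35 [ 0.543 -0.042] [0.567 0.048]
0.219 51 [ 0.542 -0.046] [0.568 0.054]
0.227 38 [ 0.542 -0.052] [0.568 0.057]
0.235 64 [ 0.539 -0.056] [0.571 0.059]
0.243 57 [ 0.541 -0.058] [0.565 0.064]
0.251 59 [ 0.541 -0.059] [0.566 0.067]
0.259 66 [ 0.539 -0.062] [0.566 0.069]
0.267 92 [ 0.539 -0.061] [0.564 0.068]
0.275 44 [ 0.539 -0.012] [0.563 0.057]
0.283 26 [0.545 0.02 ] [0.565 0.046]
0.291 22 [0.524 0.002] [0.571 0.042]
0.299 62 [ 0.522 -0.013] [0.582 0.041]
0.307 63 [ 0.521 -0.011] [0.581 0.042]
0.315 64 [ 0.522 -0.011] [0.581 0.042]
0.323 71 [ 0.521 -0.02 ] [0.581 0.041]
```

Both buttons are aside at about 82° (1.4 rad or more). Now the lid: descend over the handle, grip, and lift.

Request:
step_arm(targets=[[0.4,[0,-2,-40],[0,0,-0.038]],[0.4,[0,-2,-75],[0,0,-0.038]],[0.4,[0,-2,-88],[0,0,-0.038]],[0.4,[0,-2,-90],[0,0,-0.038]],[0,[0,-2,-90],[0,0,-0.038]],[0,[0,-2,-90],[0,0,-0.038]],[0,[0,-2,-90],[0,0,-0.038]],[0,[0,-2,-90],[0,0,-0.038]]], force=50)

```text
time: 17.45
ee_pos: [0.5611, -0.0035, 0.0515]
tcp_rot: [180.0, -0.2, 3.1]
wrist_force: [0.6, -1.2, 6.5]
opening: 0.0152
grasp_force: 51.1
```

Request:
step_arm(targets=[[0,[0,0,0],[0,0,0]],[0,[0,0,0],[0,0,0]]])

```text
time: 17.65
ee_pos: [0.5611, -0.0035, 0.0515]
tcp_rot: [180.0, -0.2, 3.1]
wrist_force: [-0.4, -0.8, 6.2]
opening: 0.0152
grasp_force: 51.1
```

Request:
step_arm(targets=[[0,[0,0,3],[0,0,0]],[0,[0,0,8],[0,0,0]],[0,[0,0,16],[0,0,0]],[0,[0,0,40],[0,0,0]],[0,[0,0,70],[0,0,0]],[0,[0,0,70],[0,0,0]]])

```text
time: 18.25
ee_pos: [0.5619, -0.0032, 0.1245]
tcp_rot: [180.0, -0.4, 3.1]
wrist_force: [0.2, 0.1, -0.4]
opening: 0.015
grasp_force: 50.0
```

```bash
python3 - <<'E'
from h import *
np.set_printoptions(precision=4,suppress=True)
snap('wrist','w8')
c=ld('t7.npz');P=pts(c);hsv=cv2.cvtColor(c['p'],cv2.COLOR_RGB2HSV)
m=(hsv[...,1]<70)&(hsv[...,2]>50)&(hsv[...,2]<140)&(abs(P[...,2]-.003)<.006)&(abs(P[...,0]-.59)<.11)&(abs(P[...,1]+.31)<.12)
m=cv2.morphologyEx(m.astype(np.uint8),cv2.MORPH_OPEN,np.ones((3,3)))
k=max(cv2.findContours(m,0,1)[0],key=cv2.contourArea).reshape(-1,2);print('mat top',cv2.minAreaRect((onz(c,k,.003)[:,:2]*1000).astype(np.float32)))
for n in('w2',):
    c=ld(n+'.npz');hsv=cv2.cvtColor(c['p'],cv2.COLOR_RGB2HSV);print([onz(c,[p],.003)[0] for p in((238.,272),(354,274),(240,386),(349,388))])
E
```

```text
w8 t 18.25 tcp [ 0.5619 -0.0032  0.1245] [179.98  -0.36   3.15] cam [0.636 0.001 0.292] F [ 0.2  0.1 -0.4] op 0.015
mat top ((593.1803588867188, -337.228759765625), (146.97442626953125, 127.65210723876953), 2.451385974884033)
[array([ 0.513 , -0.2224,  0.003 ]), array([ 0.6613, -0.2142,  0.003 ]), array([ 0.5227, -0.4015,  0.003 ]), array([ 0.6778, -0.3934,  0.003 ])]
```

View pics/w8.png

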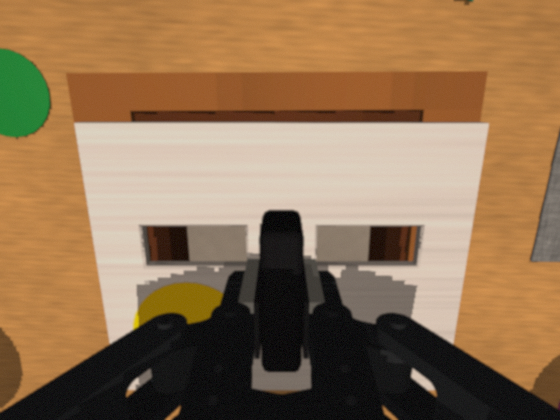

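The lid hangs level from the handle, clear of the box, with the empty pocket visible at (280,115). I fit the mat from the unobstructed first top view.

```bash
python3 - <<'E'
from h import *
c=ld('top0.npz');P=pts(c);hsv=cv2.cvtColor(c['p'],cv2.COLOR_RGB2HSV)
m=(hsv[...,1]<70)&(hsv[...,2]>50)&(hsv[...,2]<140)&(abs(P[...,0]-.59)<.12)&(abs(P[...,1]+.31)<.13)
m=cv2.morphologyEx(m.astype(np.uint8),cv2.MORPH_OPEN,np.ones((5,5)))
k=max(cv2.findContours(m,0,1)[0],key=cv2.contourArea).reshape(-1,2);print('mat',cv2.minAreaRect((onz(c,k,.003)[:,:2]*1000).astype(np.float32)))
for n in('w8','w7'):
    c=ld(n+'.npz');print(n,'lid z',pts(c)[150,200:360:40,2].round(4),pts(c)[250,270:290:5,2])
E
```

```text
mat ((591.9940185546875, -310.41229248046875), (146.88072204589844, 180.93704223632812), 2.488234519958496)
w8 lid z [0.1422 0.1443 0.1426 0.1428] [0.1731136  0.17286753 0.17304327 0.1728401 ]
w7 lid z [0.3078 0.0696 0.0704 0.069 ] [0.06991785 0.10130753 0.10011487 0.10013682]
```

Request:
step_arm(targets=[[0,[4,-40,0],[0,0,0]],[0,[8,-80,0],[0,0,0]],[0,[12,-120,0],[0,0,0]],[0,[16,-160,0],[0,0,0]],[0,[20,-200,0],[0,0,0]],[0,[25,-245,0],[0,0,0]],[0,[31,-290,-20],[0,0,-0.01]],[0,[31,-308,-50],[0,0,-0.01]]])

```text
time: 19.1
ee_pos: [0.5916, -0.3153, 0.0694]
tcp_rot: [179.9, -0.1, 2.4]
wrist_force: [0.1, 0.8, -1.8]
opening: 0.0153
grasp_force: 50.0
```

Request:
step_arm(targets=[[0,[0,0,-30],[0,0,0]],[0,[0,0,-55],[0,0,0]],[0,[0,0,-65],[0,0,0]],[0,[0,0,-65],[0,0,0]],[0,[0,0,-65],[0,0,0]]])

```text
time: 19.6
ee_pos: [0.5915, -0.3113, 0.0057]
tcp_rot: [180.0, -0.0, 2.6]
wrist_force: [0.5, 0.3, -1.1]
opening: 0.0153
grasp_force: 50.0
```

Request:
step_arm(targets=[[0,[0,0,-8],[0,0,0]],[0,[0,0,-12],[0,0,0]],[0,[0,0,-14.5],[0,0,0]],[0,[0,0,-14.5],[0,0,0]],[0,[0,0,-14.5],[0,0,0]]])

```text
time: 20.1
ee_pos: [0.5912, -0.3113, -0.0095]
tcp_rot: [180.0, -0.0, 2.6]
wrist_force: [-1.7, 0.3, 1.4]
opening: 0.015
grasp_force: 50.3
```

```bash
python3 - <<'E'
from h import *
snap('wrist','w9')
P=pts(ld('w9.npz'));print(P[130:200:20,200:360:50,2].round(4))
E
```

```text
w9 t 20.1 tcp [ 0.5912 -0.3113 -0.0095] [ 1.80e+02 -2.00e-02  2.57e+00] cam [ 0.666 -0.308  0.158] F [-1.7  0.3  1.4] op 0.015
[[0.0091 0.008  0.0099 0.0088]
 [0.0096 0.0091 0.0079 0.01  ]
 [0.0088 0.0097 0.0082 0.0073]
 [0.0079 0.0091 0.0098 0.0103]]
```

Request:
step_arm(targets=[[0.4,[0,0,0],[0,0,0]],[0.4,[0,0,0],[0,0,0]],[0.4,[0,0,0],[0,0,0]],[0.4,[0,0,20],[0,0,0]],[0.4,[0,0,60],[0,0,0]],[0.4,[0,0,105],[0,0,0.14]],[0.4,[0,0,150],[0,0,0.28]],[0.4,[0,0,190],[0,0,0.42]]])

```text
time: 20.95
ee_pos: [0.5911, -0.3113, 0.1828]
tcp_rot: [179.9, -0.0, 27.0]
wrist_force: [0.7, -1.6, -0.7]
opening: 0.034
grasp_force: 0.0
```

Request:
step_arm(targets=[[0.4,[-3,40,0],[0,0,0.14]],[0.4,[-6,80,0],[0,0,0.28]],[0.4,[-9,120,0],[0,0,0.42]],[0.4,[-12,160,0],[0,0,0.56]],[0.4,[-14,195,0],[0,0,0.7]],[0.4,[-16,220,0],[0,0,0.84]],[0.4,[-16,220,0],[0,0,0.98]],[0.4,[-16,220,0],[0,0,1.12]]])

```text
time: 21.75
ee_pos: [0.5751, -0.0903, 0.1805]
tcp_rot: [180.0, 0.0, 91.2]
wrist_force: [0.4, -0.8, -1.1]
opening: 0.0345
grasp_force: 0.0
```

Request:
step_arm(targets=[[0.4,[0,0,0],[0,0,0.04]],[0.4,[0,0,0],[0,0,0.04]],[0.4,[0,0,0],[0,0,0.04]]])

```text
time: 22.05
ee_pos: [0.5751, -0.0913, 0.1802]
tcp_rot: [180.0, 0.0, 93.0]
wrist_force: [0.5, 0.5, 0.2]
opening: 0.0343
grasp_force: 0.0
```

```bash
cat > rel.py <<'E'
from h import *
import sys
np.set_printoptions(precision=4,suppress=True)
tag=sys.argv[1];snap('wrist',tag);c=ld(tag+'.npz');P=pts(c)
for n,r in(('red',((0,150,70),(5,255,255))),('blue',((100,130,50),(125,255,255)))):
    for k in blobs(c['p'],*r,150)[:4]:
        m=np.zeros((420,560),np.uint8);cv2.drawContours(m,[k],-1,1,-1);z=np.median(P[(m>0)&(c['d']>0)],0)
        if .43<z[0]<.7 and abs(z[1])<.14:
            r=cv2.minAreaRect((onz(c,k.reshape(-1,2),z[2])[:,:2]*1000).astype(np.float32));print(n,cv2.minAreaRect(k)[0],'z',z,r)
E
python3 rel.py w10; python3 - <<'E'
from h import *
w=ld('w10.npz')['p'];cv2.imwrite('pics/c10.png',w[:,:,::-1])
E
```

```text
w10 t 22.05 tcp [ 0.5751 -0.0913  0.1802] [180.   0.  93.] cam [ 0.571 -0.016  0.347] F [0.5 0.5 0.2] op 0.0343
red (281.6360778808594, 124.49381256103516) z [ 0.5727 -0.0381  0.0478] ((572.7164306640625, -38.87046813964844), (20.688270568847656, 48.500831604003906), 5.066747665405273)
blue (287.2853698730469, 28.631704330444336) z [0.5734 0.0316 0.0478] ((573.4957885742188, 30.974170684814453), (20.04657554626465, 39.21269607543945), 5.1368794441223145)
```

View pics/c10.png

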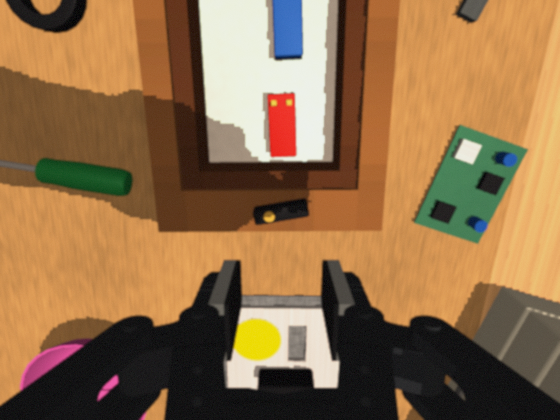

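The lid lies on the mat. The red relay (282,125) and the blue one (287,28) stand in the open well, and the red one measures (0.5727, -0.0388) with its top at 0.048. I take the red one.

Request:
step_arm(targets=[[0.45,[-2,30,-30],[0,0,0.025]],[0.45,[-2,52,-60],[0,0,0.025]],[0.45,[-2,52,-100],[0,0,0.025]],[0.45,[-2,52,-140],[0,0,0.025]],[0.45,[-2,52,-162],[0,0,0.025]],[0.45,[-2,52,-171],[0,0,0.025]],[0.45,[-2,52,-171],[0,0,0.025]],[0.45,[-2,52,-171],[0,0,0.025]]], force=25)

```text
time: 22.9
ee_pos: [0.5739, -0.0395, 0.0107]
tcp_rot: [179.9, 0.0, 94.5]
wrist_force: [-0.5, 0.6, 1.1]
opening: 0.0384
grasp_force: 0.0
```

Request:
step_arm(targets=[[0.1,[0,0,0],[0,0,0]],[0.1,[0,0,0],[0,0,0]],[0.1,[0,0,0],[0,0,0]],[0.1,[0,0,0],[0,0,0]],[0.1,[0,0,0],[0,0,0]],[0.1,[0,0,0],[0,0,0]]])

```text
time: 23.5
ee_pos: [0.5742, -0.0394, 0.0111]
tcp_rot: [179.8, 0.0, 94.5]
wrist_force: [-1.2, -0.0, 7.2]
opening: 0.0217
grasp_force: 25.7
```

Request:
step_arm(targets=[[0.1,[0,0,10],[0,0,0]],[0.1,[0,0,40],[0,0,0]],[0.1,[0,0,80],[0,0,0]],[0.1,[0,0,120],[0,0,0]],[0.1,[0,0,120],[0,0,0]]])

```text
time: 24.0
ee_pos: [0.5755, -0.0395, 0.1362]
tcp_rot: [179.5, 0.1, 94.5]
wrist_force: [0.5, 0.3, -0.9]
opening: 0.0214
grasp_force: 24.9
```

```bash
python3 rel.py w11; python3 - <<'E'
from h import *
np.set_printoptions(precision=4,suppress=True)
# bowl: rim circle + profile from top0/w4
c=ld('top0.npz');k=blobs(c['p'],(3,150,80),(16,255,255))[0];k=[k for k in blobs(c['p'],(3,150,80),(16,255,255)) if abs(cv2.minEnclosingCircle(k)[0][0]-216)<8][0]
(x,y),r=cv2.minEnclosingCircle(k);print('rim',onz(c,[[x,y]],.045),r)
P=pts(c);q=P[225:290,180:255].reshape(-1,3);q=q[(q[:,2]>.038)&(q[:,2]<.05)]
from scipy.optimize import least_squares
s=least_squares(lambda p:np.hypot(q[:,0]-p[0],q[:,1]-p[1])-p[2],[.39,.3,.06]).x;print('rim depth fit',s,len(q))
for dy in range(-60,61,10):
    u=proj(c,[s[0],s[1]+dy/1000,.01])[0].round().astype(int);print(dy,P[u[1],u[0]])
E
```

```text
w11 t 24.0 tcp [ 0.5755 -0.0395  0.1362] [179.48   0.08  94.52] cam [0.568 0.036 0.303] F [ 0.5  0.3 -0.9] op 0.0214
red (281.5, 279.5) z [ 0.5747 -0.0331  0.1729] ((574.731689453125, -35.16889953613281), (22.047061920166016, 56.1024284362793), 3.6152749061584473)
blue (284.5, 91.0) z [0.5727 0.0387 0.0478] ((572.7011108398438, 37.765167236328125), (20.256132125854492, 47.93181610107422), 5.027620315551758)
rim [[0.3894 0.297  0.045 ]] 28.20027732849121
rim depth fit [0.3897 0.2961 0.0616] 361
-60 [0.3905 0.2338 0.0449]
-50 [0.3885 0.2466 0.0167]
-40 [0.3886 0.2545 0.0141]
-30 [0.3889 0.2657 0.0057]
-20 [0.3891 0.2762 0.0042]
-10 [0.3893 0.2866 0.0035]
0 [0.3895 0.2971 0.0018]
10 [0.3897 0.3068 0.0058]
20 [0.39   0.3177 0.0022]
30 [0.3901 0.3267 0.0096]
40 [0.3903 0.3362 0.0135]
50 [0.3904 0.3449 0.0214]
60 [0.3905 0.3528 0.0323]
```

The relay is held (21.4 mm, top 36.7 mm above the TCP). The bowl centre is (0.3895, 0.2965). I carry it over and lower it.

Request:
step_arm(targets=[[0.1,[-20,36,0],[0,0,0]],[0.1,[-40,72,0],[0,0,0]],[0.1,[-60,110,0],[0,0,0]],[0.1,[-82,148,0],[0,0,0]],[0.1,[-104,188,0],[0,0,0]],[0.1,[-126,228,0],[0,0,0]],[0.1,[-148,268,0],[0,0,0]],[0.1,[-168,304,0],[0,0,0]]])

```text
time: 24.85
ee_pos: [0.4034, 0.266, 0.1285]
tcp_rot: [-179.9, 0.0, 94.5]
wrist_force: [1.2, -0.3, -0.3]
opening: 0.0211
grasp_force: 24.9
```

Request:
step_arm(targets=[[0.1,[-18,32,0],[0,0,0]],[0.1,[-18,32,-40],[0,0,0]],[0.1,[-18,32,-80],[0,0,0]],[0.1,[-18,32,-110],[0,0,0]],[0.1,[-18,32,-110],[0,0,0]],[0.1,[-18,32,-110],[0,0,0]]])

```text
time: 25.45
ee_pos: [0.3867, 0.2964, 0.0194]
tcp_rot: [-179.9, 0.0, 94.5]
wrist_force: [0.5, -0.0, -0.1]
opening: 0.0215
grasp_force: 24.8
```

Request:
step_arm(targets=[[0.1,[3,0,-10],[0,0,0]],[0.1,[3,0,-18],[0,0,0]],[0.1,[3,0,-22],[0,0,0]],[0.1,[3,0,-22],[0,0,0]]])

```text
time: 25.85
ee_pos: [0.3899, 0.2965, -0.0032]
tcp_rot: [-180.0, 0.0, 94.5]
wrist_force: [-0.3, -0.6, -0.8]
opening: 0.0213
grasp_force: 24.8
```

Request:
step_arm(targets=[[0.36,[0,0,0],[0,0,0]],[0.36,[0,0,0],[0,0,0]],[0.36,[0,0,0],[0,0,0]],[0.36,[0,0,20],[0,0,0]],[0.36,[0,0,60],[0,0,0]],[0.36,[0,0,110],[0,0,0]],[0.36,[0,-30,150],[0,0,0]],[0.36,[0,-70,160],[0,0,0]]])

```text
time: 26.65
ee_pos: [0.3913, 0.2276, 0.162]
tcp_rot: [179.7, -0.2, 94.7]
wrist_force: [0.8, 0.6, -0.6]
opening: 0.0307
grasp_force: 0.0
```

```bash
python3 - <<'E'
from h import *
np.set_printoptions(precision=4,suppress=True)
snap('wrist','w12');c=ld('w12.npz');P=pts(c)
hsv=cv2.cvtColor(c['p'],cv2.COLOR_RGB2HSV);z=P[...,2]
m=(np.hypot(P[...,0]-.3895,P[...,1]-.2965)<.045)&((hsv[...,0]<4)|(hsv[...,0]>176))&(hsv[...,1]>150)&(c['d']>0)
for k in sorted(cv2.findContours(m.astype(np.uint8),0,1)[0],key=cv2.contourArea)[-2:]:
    mm=np.zeros(m.shape,np.uint8);cv2.drawContours(mm,[k],-1,1,-1);q=P[mm>0];print(len(q),q.mean(0),np.percentile(q[:,2],[5,50,95]))
E
```

```text
w12 t 26.65 tcp [0.3913 0.2276 0.162 ] [179.67  -0.16  94.67] cam [0.384 0.302 0.329] F [ 0.8  0.6 -0.6] op 0.0307
1199 [0.3895 0.2907 0.0321] [0.0305 0.0318 0.033 ]
```

The relay stands flat in the bowl, top 0.032. Now back for the lid.

Request:
step_arm(targets=[[0.4,[16,-44,10],[0,0,-0.13]],[0.4,[33,-88,10],[0,0,-0.26]],[0.4,[49,-132,10],[0,0,-0.39]],[0.4,[66,-176,10],[0,0,-0.52]],[0.4,[82,-220,10],[0,0,-0.65]],[0.4,[98,-264,10],[0,0,-0.78]],[0.4,[115,-308,10],[0,0,-0.91]],[0.4,[131,-352,10],[0,0,-1.04]]])

```text
time: 27.5
ee_pos: [0.5215, -0.1274, 0.1674]
tcp_rot: [180.0, -0.0, 34.6]
wrist_force: [1.2, 1.3, -0.1]
opening: 0.0342
grasp_force: 0.0
```

Request:
step_arm(targets=[[0.4,[16,-44,0],[0,0,-0.13]],[0.4,[33,-88,0],[0,0,-0.26]],[0.4,[49,-132,0],[0,0,-0.39]],[0.4,[66,-176,0],[0,0,-0.52]],[0.4,[70,-187,-30],[0,0,-0.567]],[0.4,[70,-187,-60],[0,0,-0.567]],[0.4,[70,-187,-60],[0,0,-0.567]],[0.4,[70,-187,-60],[0,0,-0.567]]])

```text
time: 28.3
ee_pos: [0.5907, -0.312, 0.1075]
tcp_rot: [-180.0, 0.1, 2.5]
wrist_force: [-1.0, 0.4, -0.3]
opening: 0.0341
grasp_force: 0.0
```

```bash
python3 - <<'E'
from h import *
snap('wrist','w13');c=ld('w13.npz');P=pts(c)
v=cv2.cvtColor(c['p'],cv2.COLOR_RGB2HSV)
m=(abs(P[...,2]-.039)<.006)&(c['d']>0)&(np.hypot(P[...,0]-.59,P[...,1]+.31)<.05);k=np.argwhere(m)[:,::-1]
print('handle',len(k),cv2.minAreaRect((onz(c,k,.039)[:,:2]*1000).astype(np.float32)))
m=(abs(P[...,2]-.009)<.006)&(v[...,1]<60)&(v[...,2]>150)&(c['d']>0)&(np.hypot(P[...,0]-.59,P[...,1]+.31)<.12);k=np.argwhere(m)[:,::-1]
print('lid',len(k),cv2.minAreaRect((onz(c,k,.009)[:,:2]*1000).astype(np.float32)))
E
```

```text
w13 t 28.3 tcp [ 0.5907 -0.312   0.1075] [-1.7997e+02  5.0000e-02  2.4700e+00] cam [ 0.666 -0.309  0.275] F [-1.   0.4 -0.3] op 0.0341
handle 1986 ((592.808349609375, -311.4004211425781), (59.10261535644531, 15.60981273651123), 2.9199135303497314)
lid 22851 ((591.3527221679688, -311.3913269042969), (131.13096618652344, 165.24996948242188), 2.440838098526001)
```

Request:
step_arm(targets=[[0.4,[0.5,0.7,-45],[0,0,0]],[0.4,[0.5,0.7,-90],[0,0,0]],[0.4,[0.5,0.7,-112],[0,0,0]],[0.4,[0.5,0.7,-117],[0,0,0]],[0.4,[0.5,0.7,-117],[0,0,0]],[0,[0.5,0.7,-117],[0,0,0]],[0,[0.5,0.7,-117],[0,0,0]],[0,[0.5,0.7,-117],[0,0,0]]], force=50)

```text
time: 29.15
ee_pos: [0.5932, -0.3123, -0.0065]
tcp_rot: [179.9, -0.2, 2.5]
wrist_force: [-0.5, 1.0, 6.8]
opening: 0.0147
grasp_force: 50.5
```

Request:
step_arm(targets=[[0,[0,0,0],[0,0,0]],[0,[0,0,0],[0,0,0]],[0,[0,0,0],[0,0,0]]])

```text
time: 29.45
ee_pos: [0.5932, -0.3124, -0.0065]
tcp_rot: [179.9, -0.2, 2.5]
wrist_force: [-0.1, 0.2, 6.8]
opening: 0.0149
grasp_force: 50.5
```

Request:
step_arm(targets=[[0,[0,0,10],[0,0,0]],[0,[0,0,40],[0,0,0]],[0,[0,0,80],[0,0,0]],[0,[0,0,120],[0,0,0]],[0,[0,20,134],[0,0,0]],[0,[-6,62,134],[0,0,0]],[0,[-10,104,134],[0,0,0.01]],[0,[-14,146,134],[0,0,0.01]]])

```text
time: 30.25
ee_pos: [0.5769, -0.1635, 0.1243]
tcp_rot: [-180.0, -0.0, 3.0]
wrist_force: [1.6, 0.1, -1.5]
opening: 0.0151
grasp_force: 49.3
```

Request:
step_arm(targets=[[0,[-4,40,0],[0,0,0]],[0,[-8,80,0],[0,0,0]],[0,[-12,120,0],[0,0,0]],[0,[-16,150,0],[0,0,0]],[0,[-16,162,-20],[0,0,0]],[0,[-16,162,-40],[0,0,0]],[0,[-16,162,-40],[0,0,0]],[0,[-16,162,-40],[0,0,0]]])

```text
time: 31.05
ee_pos: [0.5611, -0.0033, 0.0845]
tcp_rot: [-180.0, 0.0, 3.0]
wrist_force: [0.2, 0.0, -1.8]
opening: 0.0149
grasp_force: 49.3
```

```bash
cat > lid.py <<'E'
from h import *
import sys
t=sys.argv[1];z=float(sys.argv[2]);snap('wrist',t);c=ld(t+'.npz');P=pts(c);v=cv2.cvtColor(c['p'],cv2.COLOR_RGB2HSV)
b=(v[...,1]<70)&(v[...,2]>90)&(c['d']>0)&(P[...,0]<.65)&(abs(P[...,1])<.12)&(P[...,0]>.47);m=b&(abs(P[...,2]-z)<.008)
print('z',np.median(P[m][:,2]))
k=np.argwhere(m)[:,::-1];print('lid',len(k),cv2.minAreaRect((onz(c,k,z)[:,:2]*1000).astype(np.float32)))
# left/right sides and far edge of lid as lines
for nm,f in(('far x',lambda X:X[:,0].max()),('left y',lambda X:X[:,1].max()),('right y',lambda X:X[:,1].min())):print(nm,f(onz(c,k,z)).round(4))
E
python3 lid.py w14 0.096
```

```text
w14 t 31.05 tcp [ 0.5611 -0.0033  0.0845] [-1.7999e+02  3.0000e-02  3.0400e+00] cam [0.636 0.001 0.252] F [ 0.2  0.  -1.8] op 0.0149
z 0.09982495770619439
lid 56198 ((557.7545166015625, -3.5457229614257812), (133.21034240722656, 168.25112915039062), 2.9626996517181396)
far x 0.6284
left y 0.0837
right y -0.0893
```

```bash
python3 - <<'E'
from h import *
c=ld('w14.npz');P=pts(c);v=cv2.cvtColor(c['p'],cv2.COLOR_RGB2HSV);z=.0998
m=(v[...,1]<70)&(v[...,2]>90)&(c['d']>0)&(abs(P[...,2]-z)<.006)&(P[...,0]<.65)&(abs(P[...,1])<.12)&(P[...,0]>.47)
k=np.argwhere(m)[:,::-1];X=onz(c,k,z)[:,:2];print(cv2.minAreaRect((X*1000).astype(np.float32)))
# far corners in the image + pocket/rim: box rim far edge at z=.07
for nm,m,z in(('rim',(abs(P[...,2]-.07)<.006)&(c['d']>0)&(v[...,1]>100)&(abs(P[...,1])<.16)&(P[...,0]<.7),.07),):
    X=onz(c,np.argwhere(m)[:,::-1],z)[:,:2];R=cv2.minAreaRect((X*1000).astype(np.float32));print(nm,R,X.max(0),X.min(0))
ys=np.linspace(-.07,.07,8);k=np.argwhere((v[...,1]<70)&(v[...,2]>90)&(abs(P[...,2]-.0998)<.006)&(P[...,0]<.65)&(abs(P[...,1])<.12))[:,::-1];X=onz(c,k,.0998)
e=[(y,X[abs(X[:,1]-y)<.002,0].max()) for y in ys];print('far edge fit',np.polyfit(*zip(*e),1))
for s in(1,-1):
    e=[(x,s*(s*X[abs(X[:,0]-x)<.002,1]).max()) for x in np.linspace(.57,.62,6)];print('side',s,np.polyfit(*zip(*e),1),np.polyval(np.polyfit(*zip(*e),1),.5605))
E
```

```text
((559.6739501953125, -3.4405975341796875), (129.95709228515625, 164.14208984375), 2.962698459625244)
rim ((567.8727416992188, -0.8216171264648438), (165.52354431152344, 239.78126525878906), 3.351979970932007) [0.65710312 0.12364211] [ 0.47825539 -0.12509426]
far edge fit [-0.05174251  0.62461456]
side 1 [0.05207483 0.04949789] 0.07868583558157037
side -1 [ 0.05847804 -0.11848752] -0.0857105839155026
```

Request:
step_arm(targets=[[0,[1,2,-10],[0,0,0.006]],[0,[1,2,-18],[0,0,0.006]],[0,[1,2,-22],[0,0,0.006]],[0,[1,2,-22],[0,0,0.006]],[0,[1,2,-25],[0,0,0.006]],[0,[1,2,-27],[0,0,0.006]],[0,[1,2,-29],[0,0,0.006]],[0,[1,2,-29],[0,0,0.006]]])

```text
time: 31.9
ee_pos: [0.5625, -0.0016, 0.0549]
tcp_rot: [-180.0, 0.0, 3.4]
wrist_force: [-0.4, -0.1, -2.2]
opening: 0.0151
grasp_force: 49.3
```

```bash
python3 lid.py w15 0.070
```

```text
w15 t 31.9 tcp [ 0.5625 -0.0016  0.0549] [-1.80e+02  1.00e-02  3.37e+00] cam [0.638 0.003 0.222] F [-0.4 -0.1 -2.2] op 0.0151
z 0.07021652416448665
lid 56697 ((560.2564086914062, -1.6680450439453125), (131.36495971679688, 165.5869140625), 3.309802770614624)
far x 0.6305
left y 0.0843
right y -0.0863
```

The lid is centred and flush, with no contact force. I release it and go to the right button.

Request:
step_arm(targets=[[0,[0,0,-0.5],[0,0,0]],[0.4,[0,0,-0.5],[0,0,0]],[0.4,[0,0,-0.5],[0,0,0]],[0.4,[0,0,-0.5],[0,0,0]],[0.4,[0,0,20],[0,0,0]],[0.4,[0,0,60],[0,0,0]],[0.4,[0,0,90],[0,0,0]],[0.4,[2,-40,90],[0,0,0.1]]])

```text
time: 32.75
ee_pos: [0.5666, -0.0393, 0.1504]
tcp_rot: [180.0, -0.4, 9.3]
wrist_force: [0.7, -1.1, 0.7]
opening: 0.034
grasp_force: 0.0
```

Request:
step_arm(targets=[[0.4,[1,-40,0],[0,0,0.064]],[0.4,[2,-62,0],[0,0,0.064]],[0.4,[2,-62,0],[0,0,0.064]],[0.4,[2,-62,0],[0,0,0.064]]])

```text
time: 33.15
ee_pos: [0.5666, -0.1037, 0.1452]
tcp_rot: [-180.0, -0.0, 12.7]
wrist_force: [-0.7, 0.9, -0.6]
opening: 0.034
grasp_force: 0.0
```

```bash
python3 bt.py w16 wrist; python3 bt.py s16 side; python3 - <<'E'
from h import *
c=ld('w16.npz');P=pts(c);v=cv2.cvtColor(c['p'],cv2.COLOR_RGB2HSV)
for y in(-.07,-.05,.0,.05,.07):
    m=(abs(P[...,1]-y)<.004)&(v[...,1]<60)&(v[...,2]>110)&(P[...,0]>.5)&(P[...,0]<.63)&(abs(P[...,2]-.07)<.02);print(y,[(round(x,2),round(float(np.median(P[m&(abs(P[...,0]-x)<.01)][:,2])),4)) for x in(.51,.54,.58,.61) if (m&(abs(P[...,0]-x)<.01)).sum()>5])
E
```

```text
w16 t 33.15 tcp [ 0.5666 -0.1037  0.1452] [-179.99   -0.     12.69] cam [ 0.64  -0.087  0.312] F [-0.7  0.9 -0.6] op 0.034
L few 0
w16 R 1180 angle -80.3 (41.521907806396484, 11.8488130569458)
s16 t 33.2 tcp [ 0.5666 -0.1032  0.1452] [-179.98   -0.     12.75] cam [-0.128  0.802  1.042] F [-0.3  0.2  0.2] op 0.0339
s16 L 51 angle -81.9 (41.24878692626953, 15.749505996704102)
s16 R 44 angle -75.9 (41.23017883300781, 16.210134506225586)
-0.07 [(0.51, 0.0697), (0.54, 0.0699), (0.58, 0.0698), (0.61, 0.0698)]
-0.05 [(0.51, 0.0697), (0.54, 0.0697), (0.58, 0.0696), (0.61, 0.0699)]
0.0 [(0.51, 0.0697), (0.61, 0.0698)]
0.05 [(0.51, 0.0697), (0.58, 0.0697), (0.61, 0.0698)]
0.07 [(0.51, 0.0697), (0.54, 0.0698), (0.58, 0.0698), (0.61, 0.0697)]
```

The lid is flat at 0.070 everywhere. Right button back.

Request:
step_arm(targets=[[0.4,[0,0,-40],[0,0,0]],[0.4,[0,0,-78],[0,0,0]],[0.4,[0,0,-92],[0,0,0]],[0.4,[0,0,-94],[0,0,0]],[0.4,[0,0,-94],[0,0,0]],[0,[0,0,-94],[0,0,0]],[0,[0,0,-94],[0,0,0]],[0,[0,0,-94],[0,0,0]]], force=20)

```text
time: 34.05
ee_pos: [0.5675, -0.1027, 0.0534]
tcp_rot: [-179.9, -0.2, 12.8]
wrist_force: [-0.2, 5.1, 5.9]
opening: 0.0111
grasp_force: 23.4
```

Request:
step_arm(targets=[[0,[0,0,0],[0,0,0]],[0,[0,0,0],[0,0,0]],[0,[0,0,0],[0,0,0.14]],[0,[0,0,0],[0,0,0.28]],[0,[0,0,0],[0,0,0.42]],[0,[0,0,0],[0,0,0.56]],[0,[0,0,0],[0,0,0.7]],[0,[0,0,0],[0,0,0.84]]])

```text
time: 34.85
ee_pos: [0.5671, -0.102, 0.0533]
tcp_rot: [180.0, -0.2, 61.3]
wrist_force: [-4.3, 8.9, 7.3]
opening: 0.0112
grasp_force: 23.7
```

Request:
step_arm(targets=[[0,[0,0,0],[0,0,0.14]],[0,[0,0,0],[0,0,0.28]],[0,[0,0,0],[0,0,0.42]],[0,[0,0,0],[0,0,0.56]],[0,[0,0,0],[0,0,0.565]],[0,[0,0,0],[0,0,0.565]],[0,[0,0,0],[0,0,0.565]]])

```text
time: 35.55
ee_pos: [0.5666, -0.1019, 0.0533]
tcp_rot: [179.9, -0.2, 93.3]
wrist_force: [-5.8, 10.8, 9.1]
opening: 0.0111
grasp_force: 23.8
```

Request:
step_arm(targets=[[0.3,[0,0,0],[0,0,0]],[0.3,[0,0,0],[0,0,0]],[0.3,[0,0,10],[0,0,0]],[0.3,[0,0,50],[0,0,0]],[0.4,[0,0,90],[0,0,-0.14]],[0.4,[0,45,90],[0,0,-0.28]],[0.4,[-2,85,90],[0,0,-0.42]],[0.4,[-6,125,90],[0,0,-0.56]]])

```text
time: 36.35
ee_pos: [0.5609, 0.0223, 0.1425]
tcp_rot: [179.9, -0.0, 60.8]
wrist_force: [0.5, -0.3, -0.6]
opening: 0.0341
grasp_force: 0.0
```

```bash
python3 bt.py w17 wrist; python3 bt.py s17 side
```

```text
w17 t 36.35 tcp [0.5609 0.0223 0.1425] [179.91  -0.05  60.78] cam [0.597 0.088 0.31 ] F [ 0.5 -0.3 -0.6] op 0.0341
w17 L 1461 angle -82.4 (42.09866714477539, 12.102858543395996)
R few 0
s17 t 36.4 tcp [0.5602 0.0273 0.1424] [-179.99   -0.14   60.14] cam [-0.128  0.802  1.042] F [-0.6  5.4  0.1] op 0.0344
s17 L 49 angle -83.0 (41.69727325439453, 12.415395736694336)
s17 R 39 angle 2.4 (14.365275382995605, 41.1734504699707)
```

Request:
step_arm(targets=[[0.4,[-3,40,0],[0,0,-0.14]],[0.4,[-6,73,0],[0,0,-0.28]],[0.4,[-6,73,0],[0,0,-0.42]],[0.4,[-6,73,0],[0,0,-0.56]],[0.4,[-6,73,0],[0,0,-0.7]],[0.4,[-6,73,0],[0,0,-0.84]],[0.4,[-6,73,0],[0,0,-0.86]],[0.4,[-6,73,0],[0,0,-0.86]]])

```text
time: 37.25
ee_pos: [0.5548, 0.094, 0.1417]
tcp_rot: [180.0, -0.0, 12.1]
wrist_force: [0.1, 0.2, 0.5]
opening: 0.0341
grasp_force: 0.0
```

```bash
python3 bt.py w18 wrist
```

```text
w18 t 37.25 tcp [0.5548 0.094  0.1417] [179.99  -0.03  12.08] cam [0.628 0.11  0.309] F [0.1 0.2 0.5] op 0.0341
w18 L 1139 angle -82.6 (41.903602600097656, 11.776469230651855)
w18 R 624 angle -1.3 (12.214766502380371, 22.786712646484375)
```

Request:
step_arm(targets=[[0.4,[0,7,-20],[0,0,-0.02]],[0.4,[0,7,-50],[0,0,-0.02]],[0.4,[0,7,-80],[0,0,-0.02]],[0.4,[0,7,-90],[0,0,-0.02]],[0.4,[0,7,-90],[0,0,-0.02]],[0,[0,7,-90],[0,0,-0.02]],[0,[0,7,-90],[0,0,-0.02]],[0,[0,7,-90],[0,0,-0.02]]])

```text
time: 38.1
ee_pos: [0.5556, 0.1011, 0.0531]
tcp_rot: [180.0, -0.2, 10.8]
wrist_force: [-0.5, -3.1, 6.1]
opening: 0.011
grasp_force: 24.2
```

Request:
step_arm(targets=[[0,[0,0,0],[0,0,0]],[0,[0,0,0],[0,0,0]],[0,[0,0,0],[0,0,0.14]],[0,[0,0,0],[0,0,0.28]],[0,[0,0,0],[0,0,0.42]],[0,[0,0,0],[0,0,0.56]],[0,[0,0,0],[0,0,0.7]],[0,[0,0,0],[0,0,0.84]]])

```text
time: 38.9
ee_pos: [0.5551, 0.1019, 0.053]
tcp_rot: [179.9, -0.1, 59.2]
wrist_force: [-4.1, 1.0, 7.8]
opening: 0.0111
grasp_force: 24.4
```

Request:
step_arm(targets=[[0,[0,0,0],[0,0,0.14]],[0,[0,0,0],[0,0,0.28]],[0,[0,0,0],[0,0,0.42]],[0,[0,0,0],[0,0,0.56]],[0,[0,0,0],[0,0,0.6]],[0,[0,0,0],[0,0,0.6]],[0,[0,0,0],[0,0,0.6]]])

```text
time: 39.6
ee_pos: [0.5545, 0.102, 0.053]
tcp_rot: [180.0, -0.1, 93.3]
wrist_force: [-6.6, 1.0, 9.4]
opening: 0.0113
grasp_force: 24.5
```

Request:
step_arm(targets=[[0.3,[0,0,0],[0,0,0]],[0.3,[0,0,0],[0,0,0]],[0.3,[0,0,10],[0,0,0]],[0.3,[0,0,50],[0,0,0]],[0.4,[0,0,90],[0,0,0]],[1,[0,-45,110],[0,0,0]],[1,[0,-90,110],[0,0,0]],[1,[0,-110,110],[0,0,0]]])

```text
time: 40.4
ee_pos: [0.555, -0.0112, 0.1631]
tcp_rot: [179.9, 0.0, 93.2]
wrist_force: [0.9, 0.4, -0.3]
opening: 0.0756
grasp_force: 0.0
```

```bash
python3 bt.py w19 wrist; python3 bt.py s19 side;python3 lid.py w19b 0.07
```

```text
w19 t 40.4 tcp [ 0.555  -0.0112  0.1631] [179.86   0.04  93.19] cam [0.55  0.064 0.33 ] F [ 0.9  0.4 -0.3] op 0.0756
w19 L 1432 angle -0.2 (11.9176025390625, 41.627845764160156)
w19 R 791 angle 0.4 (11.757872581481934, 42.22666549682617)
s19 t 40.45 tcp [ 0.5548 -0.0127  0.1625] [179.91   0.07  93.11] cam [-0.128  0.802  1.042] F [ 0.2 -1.7 -0.6] op 0.0825
s19 L 49 angle -0.8 (13.81181812286377, 44.39615249633789)
s19 R 40 angle 1.1 (12.507109642028809, 41.816070556640625)
w19b t 40.5 tcp [ 0.5547 -0.0109  0.1621] [1.7994e+02 2.0000e-02 9.3090e+01] cam [0.55  0.064 0.329] F [ 0.4 -0.1 -0.4] op 0.0853
z 0.06981556040021428
lid 29182 ((560.9907836914062, -1.44073486328125), (131.54605102539062, 165.41207885742188), 3.414480447769165)
far x 0.6311
left y 0.0846
right y -0.0878
```

Both buttons are within 1° of straight and the lid is flush. I measure the yellow spot and go for the spool.

```bash
python3 - <<'E'
from h import *
for n in('w19b','w17'):
    c=ld(n+'.npz');P=pts(c);h=cv2.cvtColor(c['p'],cv2.COLOR_RGB2HSV)
    m=(abs(P[...,2]-.07)<.006)&(h[...,0]>20)&(h[...,0]<35)&(h[...,1]>150)&(np.hypot(P[...,0]-.527,P[...,1]-.04)<.045)
    X=onz(c,np.argwhere(m)[:,::-1],.07)[:,:2]*1000;print(n,len(X),cv2.minEnclosingCircle(X.astype(np.float32)))
E
```

```text
w19b 4601 ((526.2059936523438, 39.54945373535156), 26.354480743408203)
w17 3880 ((526.0145263671875, 43.693443298339844), 26.09453773498535)
```

Request:
step_arm(targets=[[1,[7,45,0],[0,0,0]],[1,[14,90,0],[0,0,0]],[1,[21,135,0],[0,0,0]],[1,[28,180,0],[0,0,0]],[1,[35,225,0],[0,0,0]],[1,[42,270,0],[0,0,0]],[1,[49,300,0],[0,0,0]],[1,[49,300,0],[0,0,0]]])

```text
time: 41.35
ee_pos: [0.6027, 0.2966, 0.16]
tcp_rot: [-179.9, -0.0, 93.6]
wrist_force: [-0.1, -0.6, -0.7]
opening: 0.085
grasp_force: 0.0
```

```bash
python3 - <<'E'
from h import *
snap('wrist','w20');c=ld('w20.npz');P=pts(c);v=cv2.cvtColor(c['p'],cv2.COLOR_RGB2HSV)[...,2]
m=(abs(P[...,2]-.047)<.004)&(c['d']>0)&(np.hypot(P[...,0]-.604,P[...,1]-.316)<.05)
X=onz(c,np.argwhere(m)[:,::-1],.047)[:,:2]*1000;print(len(X),cv2.minEnclosingCircle(X.astype(np.float32)),np.median(P[m][:,2]))
E
```

```text
w20 t 41.35 tcp [0.6027 0.2966 0.16  ] [-1.7993e+02 -3.0000e-02  9.3560e+01] cam [0.598 0.372 0.327] F [-0.1 -0.6 -0.7] op 0.085
2655 ((603.9881591796875, 315.2554016113281), 22.87436866760254) 0.04687794879114349
```

Request:
step_arm(targets=[[1,[1,18.5,-20],[0,0,0]],[1,[1,18.5,-65],[0,0,0]],[1,[1,18.5,-110],[0,0,0]],[1,[1,18.5,-140],[0,0,0]],[1,[1,18.5,-151],[0,0,0]],[1,[1,18.5,-151],[0,0,0]],[1,[1,18.5,-151],[0,0,0]],[0.3,[1,18.5,-151],[0,0,0]]], force=30)

```text
time: 42.2
ee_pos: [0.6058, 0.3105, 0.0129]
tcp_rot: [179.8, -0.1, 93.3]
wrist_force: [0.8, 0.1, 1.0]
opening: 0.0736
grasp_force: 0.0
```

Request:
step_arm(targets=[[0.3,[0,0,0],[0,0,0]],[0.3,[0,0,0],[0,0,0]],[0.3,[0,0,0],[0,0,0]],[0.3,[0,0,0],[0,0,0]],[0.3,[0,0,0],[0,0,0]],[0.3,[0,0,0],[0,0,0]],[0.3,[0,0,0],[0,0,0]]])

```text
time: 42.9
ee_pos: [0.605, 0.3102, 0.0117]
tcp_rot: [179.9, -0.0, 93.3]
wrist_force: [-1.3, -0.9, 6.1]
opening: 0.0437
grasp_force: 29.7
```

Request:
step_arm(targets=[[0.3,[0,0,20],[0,0,0]],[0.3,[0,0,60],[0,0,0]],[0.3,[0,0,105],[0,0,0]],[0.3,[0,0,150],[0,0,0]],[0.3,[-10,-40,150],[0,0,0]],[0.3,[-20,-85,150],[0,0,0]],[0.3,[-33,-130,150],[0,0,0]],[0.3,[-46,-175,150],[0,0,0]]])

```text
time: 43.7
ee_pos: [0.5578, 0.1334, 0.1601]
tcp_rot: [-180.0, 0.0, 93.3]
wrist_force: [0.0, -0.2, -1.9]
opening: 0.0434
grasp_force: 31.5
```

Request:
step_arm(targets=[[0.3,[-14,-45,0],[0,0,0]],[0.3,[-32,-90,0],[0,0,0]],[0.3,[-32,-101,0],[0,0,0]],[0.3,[-32,-101,-30],[0,0,0]],[0.3,[-32,-101,-50],[0,0,0]],[0.3,[-32,-101,-50],[0,0,0]],[0.3,[-32,-101,-50],[0,0,0]]])

```text
time: 44.4
ee_pos: [0.5266, 0.0341, 0.1106]
tcp_rot: [-180.0, -0.0, 93.3]
wrist_force: [0.2, 0.4, -1.9]
opening: 0.0438
grasp_force: 31.6
```

Request:
step_arm(targets=[[0.3,[0,0.5,-15],[0,0,0]],[0.3,[0,0.5,-25],[0,0,0]],[0.3,[0,0.5,-29],[0,0,0]],[0.3,[0,0.5,-29],[0,0,0]],[0.3,[0,0.5,-29],[0,0,0]]])

```text
time: 44.9
ee_pos: [0.5266, 0.0344, 0.0814]
tcp_rot: [180.0, -0.0, 93.3]
wrist_force: [0.7, 0.0, -3.5]
opening: 0.0439
grasp_force: 31.7
```

```bash
cat > sp.py <<'E'
from h import *
import sys
snap('wrist',sys.argv[1]);c=ld(sys.argv[1]+'.npz');P=pts(c)
m=(abs(P[...,2]-.115)<.006)&(c['d']>0)&(np.hypot(P[...,0]-.526,P[...,1]-.04)<.024);q=P[m]
z=np.median(q[:,2]);X=onz(c,np.argwhere(m)[:,::-1],z)[:,:2]*1000;print(len(X),'top z',z,cv2.minEnclosingCircle(X.astype(np.float32)))
E
python3 sp.py w21
```

```text
w21 t 44.9 tcp [0.5266 0.0344 0.0814] [179.99  -0.    93.27] cam [0.522 0.11  0.248] F [ 0.7  0.  -3.5] op 0.0439
9510 top z 0.11646494025864214 ((526.0252685546875, 38.97055435180664), 24.907588958740234)
```

Request:
step_arm(targets=[[0.3,[0,0.5,-1.5],[0,0,0]],[0.3,[0,0.5,-2.5],[0,0,0]],[0.3,[0,0.5,-2.5],[0,0,0]],[1,[0,0.5,-2.5],[0,0,0]],[1,[0,0.5,-2.5],[0,0,0]],[1,[0,0.5,-2.5],[0,0,0]],[1,[0,0.5,-2.5],[0,0,0]],[1,[0,0.5,-2.5],[0,0,0]]])

```text
time: 45.75
ee_pos: [0.5266, 0.0349, 0.0787]
tcp_rot: [180.0, 0.0, 93.3]
wrist_force: [0.3, 0.2, -0.5]
opening: 0.0856
grasp_force: 0.0
```

Request:
step_arm(targets=[[1,[0,0,0],[0,0,0]],[1,[0,0,20],[0,0,0]],[1,[0,0,60],[0,0,0]],[1,[0,0,100],[0,0,0]],[1,[0,-40,120],[0,0,0]],[1,[0,-80,120],[0,0,0]],[1,[0,-80,120],[0,0,0]],[1,[0,-80,120],[0,0,0]]])

```text
time: 46.55
ee_pos: [0.5265, -0.0458, 0.1986]
tcp_rot: [-180.0, -0.0, 93.2]
wrist_force: [0.4, 0.1, 0.2]
opening: 0.0854
grasp_force: 0.0
```

```bash
python3 sp.py w22; python3 bt.py w23 wrist; python3 -c "
from h import *
snap('side','s23');snap('top','t23')
w=ld('w23.npz')['p'][:,:,::-1];s=ld('s23.npz')['p'][120:300,200:400,::-1]
cv2.imwrite('pics/c23.png',cv2.hconcat([cv2.resize(w,(440,330)),cv2.resize(s,(360,330),interpolation=3)]))"
```

```text
w22 t 46.55 tcp [ 0.5265 -0.0458  0.1986] [-1.800e+02 -1.000e-02  9.316e+01] cam [0.522 0.029 0.366] F [0.4 0.1 0.2] op 0.0854
4066 top z 0.11386659703193924 ((526.5372314453125, 39.81553649902344), 22.854534149169922)
w23 t 46.6 tcp [ 0.5265 -0.0451  0.1984] [-179.98   -0.02   93.22] cam [0.522 0.03  0.366] F [ 0.7 -0.3 -0.3] op 0.0854
w23 L 684 angle 0.8 (12.119477272033691, 23.286941528320312)
w23 R 710 angle -0.1 (12.058369636535645, 42.07518768310547)
s23 t 46.65 tcp [ 0.5265 -0.0446  0.1984] [-1.7997e+02 -2.0000e-02  9.3280e+01] cam [-0.128  0.802  1.042] F [ 0.5  0.1 -0.3] op 0.0854
t23 t 46.7 tcp [ 0.5265 -0.0443  0.1984] [-1.7997e+02 -2.0000e-02  9.3310e+01] cam [0.382 0.137 1.093] F [-1.4 -0.  -0.8] op 0.0855
```

View pics/c23.png

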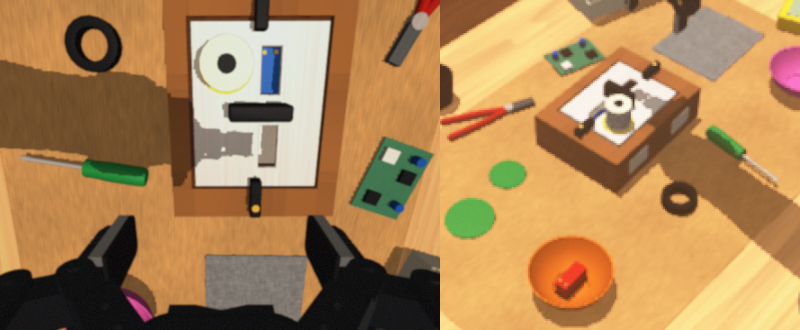

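The final view confirms the result: spool on the spot at (226,62), lid flush, both buttons straight at (261,15) and (255,195), blue relay still in the box at (270,70), and red relay in the orange bowl at (571,278).

```bash
python3 -c "
from workcell import bot
print(bot.job_done())"
```

```text
the job is handed in; nothing more can be done
None
```

The job is handed in, at about 47 s of the 141 s allowed: the red relay is in the orange bowl, the blue one is still in the box, the lid is back flush with both buttons within 1° of straight, and the spool stands on the yellow spot; one mistaken extra 35 mm downward command at the green pad was reversed at once, with no contact force read afterwards.

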